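# Close the inclined filter holder

### The job

The filter holder has been loaded, but its lid only lies on the rim, turned out of place. Turn the lid by its T-handle until its lugs drop into the notches of the rim and it sits fully home, flush all round; then swing the clamp arm over it as far as it goes, so that its slot takes in the handle's stem. Leave the glassware and other things round about where they stand.

Things in the scene. Friction and masses are not known exactly. Their poses are not given: they have to be found in the camera images.
- filter_holder: Fixed dark steel bowl, rim 136 mm wide, inclined 30 degrees on a grey stand, mouth facing up and towards the robot. Origin: centre of the rim's top face, 120 mm over the worktop. z: along the bowl's axis, out of the mouth; x: in the rim plane, up the slope; y: to the left. Bore 100 mm. The rim (radius 56 to 68 mm) has 3 notches 8 mm deep, open to the outside; angles from x about z: 180 degrees (wide), -65, 60.
- lid: Loose metal lid, about 0.3 kg: disc 120 mm wide, 10 mm thick, spigot below (98 mm wide, 18 mm deep) in the bore. Origin: centre of the disc's underside; z out through the handle. Lies with its lugs on the rim, origin 8 mm above the rim plane, turned 0.5 to 1.45 rad counter-clockwise about z: turn it clockwise (about 0.2 Nm). Home: origin and axes on the holder's. Only its weight holds it down.
- lid_handle (a point): Centre of the T-handle's black bar on the lid: 80 mm long (along the lid's x, so it points at the key), 16 mm wide (along y), 14 mm high, centre 38 mm above the disc's underside (bar from 31 to 45 mm) along the lid's z. Below it a 12 mm stem; beside the stem a small bleed screw, top 16 mm above the underside. Axes as the lid's.
- lid_key (a point): The lid's key, 26 mm wide, 62 mm from the lid's centre along its -x, at the level of the disc's underside. Two more lugs, 18 mm wide, at -65 and 60 degrees from x about z. All lie at radius 58 to 67 mm, hang 8 mm below the disc and taper by 3 mm a side at the foot. Axes as the lid's.
- key_notch (a point): Middle of the rim's wide notch (29 mm, for the key; the other two are 21 mm), on the low side, level with the rim's top face, 62 mm from the rim's centre along the holder's -x. Axes as the holder's.
- clamp_arm (a joint): Clamp arm's angle (rad) about the axis through clamp_pivot along the holder's z: 0 = over the lid at its stop, pointing along the holder's y; starts open, 1.4 to 1.9 (limit 2.0), up the slope. At q it points along cos q of y plus sin q of x. Stays where left; 3 N at the knob moves it. Steel plate 12 to 18 mm above the rim plane: a lid not down (top at 18 mm, home 10 mm) blocks it.
- lever_knob (a point): Middle of the black upright round knob on the clamp arm's tail, 55 mm from the pivot axis, opposite the arm's slotted end (24 mm slot, 86 mm from the pivot): 18 mm thick, standing 18 to 52 mm above the rim plane along the holder's z; this point is at 36 mm. Axes turn with the arm.
- clamp_pivot (a point): On the clamp arm's pivot axis, 86 mm from the rim's centre along the holder's -y (right side), 15 mm above the rim plane. The nut there reaches 27 mm above the rim plane. Axes as the holder's.
- beaker_a: Bystander, loose: glass beaker, 72 mm wide, 89 mm tall; origin at the centre of its underside. To be left where it stands.
- flask_clear: Bystander, loose: conical glass flask, 70 mm wide, 110 mm tall; origin at the centre of its underside. To be left where it stands.
- timer: Bystander, loose: flat countdown timer, 57 x 63 x 17 mm, lying flat; origin at the centre of its underside. To be left where it stands.
Things that resemble listed ones, but are neither listed nor needed, are in the scene too. What is shaped like the lid but orange is not meant.

How it is judged:
By the outcome, as a careful person would: the job done as asked, in the order asked, and still so for the second after the job is handed in, with the robot touching nothing.
It also fails if it takes over 48 s, if anything falls off the work surface, if the arm or the gripper's body presses on something with over 40 N, if the wrist force passes 120 N, or if a joint passes its speed limit or range.

### The arm

A 6-joint arm with a two-finger parallel gripper is mounted at the origin on a cart in front of the work surface, level with it; the furniture and walls round the work are solid. World frame = base frame: x ahead of the robot, y to its left, z up, the work surface at z = 0. Lengths are in m, angles in rad, forces in N, time in s.
With the tool pointing down it reaches from about 0.3 to 0.75 m from the base axis. Payload 8.5 kg.
Tool frame: the origin (TCP) lies where the fingers leave the gripper's body, on its centre line; the fingertips stand 64 mm ahead of it and the grasp point (between the pads) lies 45 mm ahead of it; z points along the fingers, y is the direction in which the jaws open and shut (so a half turn about z gives the same grasp; the last joint's range is limited). The gripper opens to 88 mm and grips with 3 to 60 N. Pads are 18 mm wide; open, the fingers measure 123 mm over their backs; the gripper's body (75 mm by 187 mm) begins 45 mm behind the grasp point.
Start: joints at [-1.556, 0.381, 1.297, -0, 1.464, -0.215], TCP at [0.125, -0.536, 0.303] pointing down, gripper open.
Joint ranges: [-3.11, 3.11], [-0.89, 2.33], [0.22, 2.48], [-1.42, 4.56], [0.17, 2.85], [-2.88, 2.88]. Speed limits (rad/s): [2.39, 2.39, 3.14, 3.14, 3.14, 3.14].

### API

Orientations are given as a 3x3 rotation matrix whose columns are the frame's x, y, z axes.
In Python, from station import sense, get_image, calibration, workorder, nets gives the robot as it stands. The module is installed in compiled form; this text tells all that it offers.
- The arm moves only by the tool apply_moves, never from a script. Its argument "increments" is a list of rows, each an object with "linear": the shift along the world's x, y, z in mm, a list of three; "spin": the turn about the world's z in degrees; "claw": the finger opening in mm, from 0 to 88.1. In form: [{"linear": [x, y, z], "spin": spin, "claw": claw}, ...]. A call has 1 to 20 rows; each row shifts and turns the commanded pose from where the row before left it; what a row does not reach is not made up. A row lasts 1/10 s, in which the tool goes at most 50 mm and 8.59 degrees, less where a joint would pass 70% of its speed; a pose out of reach is approached as far as the arm can. A call with a gripper value outside its range is refused whole. The fingers move at their own pace and stop on an object; "newtons" is the grip in N (left out, the last holds). Time passes only in rows, so rows that do not move let the fingers close. It gives the time, the measured TCP pose, the force and the opening at its end, in the units of the state.
- sense(): the state, without advancing time (a new reading comes with each control period).
- get_image(name): name is "scene" or "top" or "wrist"; returns (picture, depth): 400x640x3 uint8, red, green, blue; 400x640 float32, m along the optical axis (not along the pixel's ray), 0 where there is no reading.
- calibration(name): a dict with "fovy" (degrees; the focal length in pixels is half the picture's height over the tangent of half this angle, whatever the lens; pixels are square), "cx", "cy" (the principal point, pixels), "distortion" ([k1, k2, p1, p2, k3] as OpenCV has them; the pictures are not rectified), "rvec" (rotation vector, rad) and "tvec" (3), from world to camera coordinates, as OpenCV has them. Camera axes: x right, y down, z forward; pixel columns grow to the right and rows downward; lengths in m; the calibration is good to about 2 mm. A picture is of the moment at which its call begins: read the wrist's pose just before it. calibration takes no time and is no camera call; for the wrist camera it gives the pose at the moment of the call.
- workorder.hand_in(): hands the job in, once; it reports no verdict.
Trained networks look in the newest picture that a camera, given by its name, has taken for a name from the list of things; names that differ only in an ending like _2 or _b are one class to them, and where a whole thing is asked for, a point or a joint stands for the part that bears it (a point fixed in the world has none). Each returns a list of dicts, best first, with "conf" (0 to 1); they miss things now and then, are a little off and sometimes report something else, mostly with a low value. They report only what shows in the picture. A call takes as long as a camera call. They do not tell look-alikes from the thing itself.
- nets.boxes_of(camera, label): "point" ([x, y, z] in m, in the coordinates of the camera as it stood for that picture, good to about 4 mm: the middle of the surface that is visible of it).
The state is a dict: "t": time; "joint_positions": joint angles; "qd": joint speeds; "tau": joint torques, N m; "tool_pos": TCP position; "tcp_rot": TCP orientation; "force": force on the tool from outside, world axes, zero at the start; "ft_torque": the same for the moment, N m; "grip_width": finger opening in m.
Only numpy, scipy, OpenCV 4.12 (cv2) and the standard library are available. Lean on these libraries where they do the work, as an engineer would, in place of code of your own. Each camera call takes 0.05 s, during which the arm holds its last target.

## Working session

There is one attempt and no reset: what is moved stays moved. The work goes in short steps, Python scripts to look and compute and a tool call to move; the robot and the scene stay as the last step left them, time stands still between calls to the robot, and variables do not carry over. Pictures are saved under pics/ and viewed, and the job is handed in when it is done.

Besides the shell and the picture viewer there is one more tool, called after ">>>" by a JSON object that holds its "fn" and its "kwargs", one argument or row to a line. apply_moves: Moves the arm, as the interface text tells. Its arguments: {"type":"object","properties":{"increments":{"type":"array"},"newtons":{"type":"number"}},"required":["increments"]}

```bash
mkdir -p pics; ls; cat > h.py <<'E'
import numpy as np, cv2
from station import sense, get_image, calibration, workorder, nets
def K(c):
    f=200/np.tan(np.radians(c["fovy"])/2)
    return np.array([[f,0,c["cx"]],[0,f,c["cy"]],[0,0,1.]])
def cam(name):
    c=calibration(name); R=cv2.Rodrigues(np.array(c["rvec"],float))[0]; t=np.array(c["tvec"],float).ravel()
    return c,K(c),np.array(c["distortion"],float),R,t
def c2w(name,p):
    c,k,d,R,t=cam(name); return R.T@(np.array(p)-t)
def px(name,P):
    c,k,d,R,t=cam(name)
    return cv2.projectPoints(np.atleast_2d(P).astype(float),np.array(c["rvec"],float),t,k,d)[0].reshape(-1,2)
def pix2w(name,u,v,depth):
    c,k,d,R,t=cam(name)
    n=cv2.undistortPoints(np.array([[[u,v]]],float),k,d)[0,0]
    return R.T@(np.array([n[0],n[1],1])*depth-t)
def cloud(name,depth):
    c,k,d,R,t=cam(name)
    vv,uu=np.mgrid[0:400,0:640]
    n=cv2.undistortPoints(np.stack([uu,vv],-1).reshape(-1,1,2).astype(float),k,d).reshape(400,640,2)
    P=np.concatenate([n,np.ones((400,640,1))],-1)*depth[...,None]
    return (P-t)@R
def save(n,im): cv2.imwrite(n,im[...,::-1])
E
python3 - <<'E'
from h import *
for n in ["scene","top"]:
    im,d=get_image(n); save(f"pics/{n}0.png",im); np.savez(f"{n}0.npz",im=im,d=d)
    for l in ["filter_holder","lid","lid_handle","lid_key","lever_knob","clamp_arm","beaker_a","flask_clear","timer"]:
        for r in nets.boxes_of(n,l)[:4]:
            w=c2w(n,r["point"]); print(n,l,round(r["conf"],2),w.round(3),px(n,w)[0].round())
print(sense()["t"])
E
```

```text
pics
scene filter_holder 0.84 [0.509 0.041 0.08 ] [322. 200.]
scene lid 0.86 [0.493 0.001 0.141] [336. 184.]
scene lid 0.81 [0.404 0.215 0.063] [296. 255.]
scene lid_handle 0.75 [0.407 0.215 0.062] [295. 255.]
scene lid_handle 0.57 [0.49  0.004 0.142] [336. 185.]
scene lid_key 0.98 [0.49  0.004 0.139] [336. 185.]
scene lid_key 0.68 [0.408 0.223 0.067] [293. 255.]
scene lever_knob 0.66 [ 0.539 -0.084  0.147] [348. 162.]
scene lever_knob 0.27 [0.512 0.041 0.079] [321. 200.]
scene beaker_a 0.64 [0.447 0.369 0.052] [241. 276.]
scene flask_clear 0.57 [0.551 0.323 0.046] [237. 243.]
scene timer 0.65 [ 0.568 -0.27   0.015] [380. 162.]
top filter_holder 0.9 [ 0.559 -0.026  0.097] [341. 181.]
top lid 0.68 [0.419 0.204 0.068] [265. 229.]
top lid 0.67 [ 0.559 -0.029  0.095] [342. 180.]
top lid 0.66 [ 0.503 -0.004  0.143] [334. 198.]
top lid_handle 0.97 [ 0.501 -0.003  0.143] [334. 199.]
top lid_handle 0.64 [0.417 0.206 0.064] [264. 229.]
top lid_key 0.94 [0.415 0.204 0.066] [265. 230.]
top lid_key 0.82 [0.503 0.005 0.14 ] [331. 198.]
top lever_knob 0.71 [ 0.553 -0.084  0.155] [362. 180.]
top clamp_arm 0.76 [ 0.549 -0.086  0.152] [363. 181.]
top beaker_a 0.62 [0.443 0.375 0.033] [211. 222.]
top flask_clear 0.7 [0.56  0.319 0.041] [229. 184.]
top flask_clear 0.45 [ 0.557 -0.031  0.096] [342. 181.]
top timer 0.58 [ 0.573 -0.267  0.017] [415. 179.]
top timer 0.17 [ 0.55  -0.085  0.154] [363. 181.]
1.0
```

View pics/scene0.png

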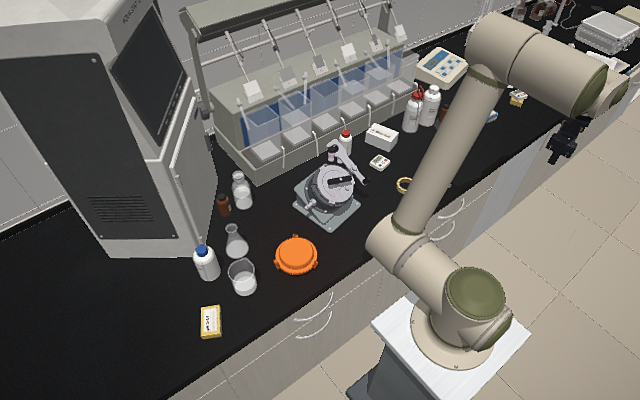

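View pics/top0.png

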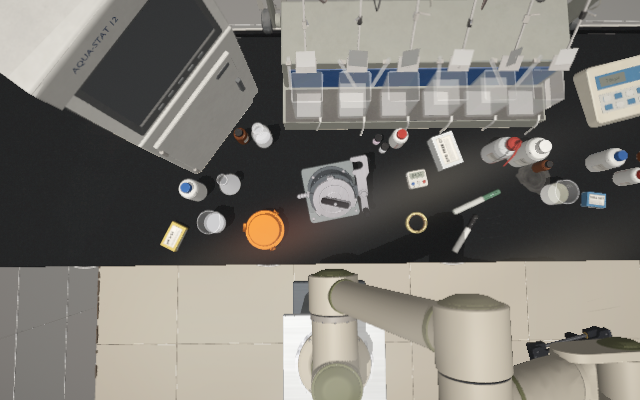

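```bash
python3 - <<'E'
from h import *
a=np.load("top0.npz"); im=a["im"]; d=a["d"]
c=im[140:260,280:430]; cv2.imwrite("pics/topc.png",cv2.resize(c,(750,600),interpolation=cv2.INTER_CUBIC)[...,::-1])
a=np.load("scene0.npz"); im=a["im"]
c=im[130:250,270:420]; cv2.imwrite("pics/scenec.png",cv2.resize(c,(750,600),interpolation=cv2.INTER_CUBIC)[...,::-1])
E
```

```text
(no output)
```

View pics/topc.png

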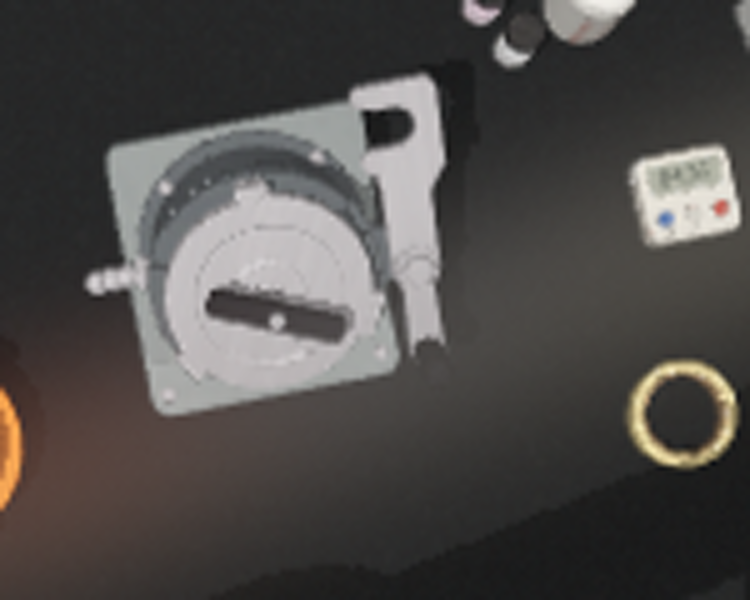

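View pics/scenec.png

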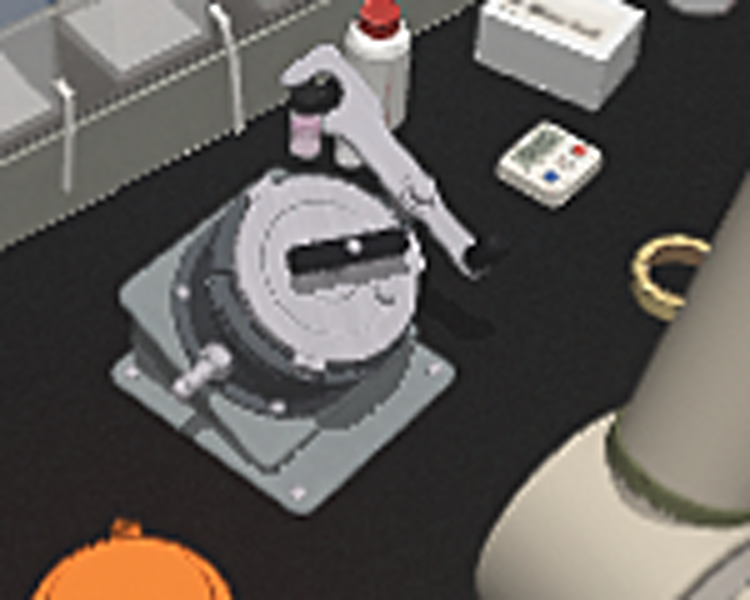

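The top crop shows the grey holder's lid with its black bar from (205,300) to (350,325), its key on the right at (375,295), and the clamp arm pointing up the slope with its black knob at (430,350). The scene view agrees.

What could be taken for the lid: the grey lid on the holder at top (334,198), or the orange lid-shaped thing at top (265,229). I choose the grey one because it lies on the inclined steel bowl. For the knob, the candidates are the black one on the clamp tail at top (366,210) and the side spigot at (299,196). I choose the black one.

```bash
python3 - <<'E'
from h import *
s=sense(); print(s["t"],s["tool_pos"],s["tcp_rot"],s["force"],s["grip_width"])
c,k,d,R,t=cam("wrist"); 
Rt=np.array(s["tcp_rot"]); p=np.array(s["tool_pos"])
C=-R.T@t; print("cam in tool",Rt.T@(C-p),"optical axis in tool",Rt.T@R[2],"right",Rt.T@R[0],c["fovy"])
E
```

```text
1.0 [ 0.12529607 -0.53551803  0.30276531] [[ 9.73708425e-01  2.27797944e-01 -8.21769322e-06]
 [ 2.27797944e-01 -9.73708425e-01 -3.37952341e-06]
 [-8.77148561e-06  1.41869680e-06 -1.00000000e+00]] [ 0.35839043 -0.67141772 -0.56992542] 0.08815855450131435
cam in tool [ 0.07844752 -0.0008019  -0.0822678 ] optical axis in tool [-3.04705722e-01  4.02945346e-04  9.52446461e-01] right [-7.65539559e-04  9.99999484e-01 -6.67973947e-04] 61.937121085237926
```

>>> {"fn": "apply_moves", "kwargs": {
  "increments": [
    {"linear": [0, 20, 20], "spin": 0, "claw": 88},
    {"linear": [20, 40, 20], "spin": 0, "claw": 88},
    {"linear": [25, 40, 20], "spin": 0, "claw": 88},
    {"linear": [25, 40, 20], "spin": 0, "claw": 88},
    {"linear": [30, 40, 10], "spin": 0, "claw": 88},
    {"linear": [30, 40, 10], "spin": 0, "claw": 88},
    {"linear": [30, 40, 0], "spin": 0, "claw": 88},
    {"linear": [30, 40, 0], "spin": 0, "claw": 88}
  ]
}}

```text
t: 1.8
tool_pos: [0.3136, -0.2372, 0.4019]
tcp_rot: [[0.974, 0.227, 0.001], [0.227, -0.974, -0.001], [0.001, 0.001, -1.0]]
force: [0.9, -0.8, 0.7]
grip_width: 0.088
```

>>> {"fn": "apply_moves", "kwargs": {
  "increments": [
    {"linear": [25, 30, 0], "spin": 0, "claw": 88},
    {"linear": [25, 30, 0], "spin": 0, "claw": 88},
    {"linear": [25, 30, 0], "spin": 0, "claw": 88},
    {"linear": [25, 30, 0], "spin": 0, "claw": 88},
    {"linear": [25, 30, 0], "spin": 0, "claw": 88},
    {"linear": [25, 30, 0], "spin": 0, "claw": 88},
    {"linear": [20, 20, 0], "spin": 0, "claw": 88},
    {"linear": [15, 15, 0], "spin": 0, "claw": 88},
    {"linear": [0, 0, 0], "spin": 0, "claw": 88},
    {"linear": [0, 0, 0], "spin": 0, "claw": 88}
  ]
}}

```text
t: 2.8
tool_pos: [0.4977, -0.0241, 0.4012]
tcp_rot: [[0.974, 0.228, -0.001], [0.228, -0.974, -0.0], [-0.001, -0.0, -1.0]]
force: [-0.0, 0.1, -0.1]
grip_width: 0.0879
```

```bash
python3 - <<'E'
from h import *
s=sense();print(s["tool_pos"],s["joint_positions"])
n="wrist"
c=calibration(n)
im,d=get_image(n); save(f"pics/{n}1.png",im); np.savez(f"{n}1.npz",im=im,d=d,cl=cloud(n,d))
for l in ["filter_holder","lid","lid_handle","lid_key","lever_knob","clamp_arm"]:
        for r in nets.boxes_of(n,l)[:3]:
            w=c2w(n,r["point"]); print(n,l,round(r["conf"],2),w.round(4),px(n,w)[0].round())
E
```

```text
[ 0.49769866 -0.02408675  0.40124861] [-2.86328461e-01  2.34085811e-01  1.23049450e+00 -2.16458923e-04
  1.67747583e+00  1.05403173e+00]
wrist filter_holder 0.71 [ 0.5776 -0.0329  0.1187] [343.  97.]
wrist lid 0.96 [0.426  0.1988 0.0626] [138. 174.]
wrist lid 0.85 [ 5.120e-01 -1.000e-04  1.506e-01] [298. 156.]
wrist lid_handle 0.87 [0.5161 0.0028 0.1457] [296. 150.]
wrist lid_handle 0.57 [0.4259 0.2046 0.0622] [134. 173.]
wrist lid_key 0.83 [0.5116 0.0008 0.1471] [297. 155.]
wrist lid_key 0.71 [0.4239 0.1973 0.0694] [137. 177.]
wrist lever_knob 0.59 [ 0.5635 -0.0811  0.1645] [393. 125.]
wrist clamp_arm 0.65 [ 0.5665 -0.0848  0.1685] [398. 123.]
wrist clamp_arm 0.62 [0.4478 0.345  0.0479] [ 35. 131.]
```

View pics/wrist1.png

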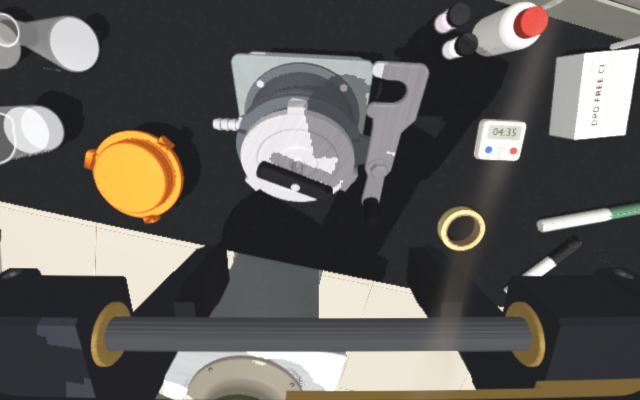

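The wrist view shows the grey lid at (298,156) with its bar from (260,170) to (330,193), the clamp arm at (395,120) with its knob at (371,208), and the orange lid at (137,174), which is clear of the work.

```bash
cat > fit.py <<'E'
from h import *
from scipy.optimize import least_squares
def frame(o,psi):
    xh=np.array([np.cos(psi)*np.cos(np.pi/6),np.sin(psi)*np.cos(np.pi/6),.5]); yh=np.array([-np.sin(psi),np.cos(psi),0]); zh=np.cross(xh,yh)
    return np.array(o),np.stack([xh,yh,zh],1)
E
python3 - <<'E'
from fit import *
for f in ["wrist1.npz","top0.npz","scene0.npz"]:
    a=np.load(f); im=a["im"].astype(int); d=a["d"]
    cl=a["cl"] if "cl" in a else cloud(f[:-5],d)
    g=im.mean(-1); m=(d>0)&(np.linalg.norm(cl-np.array([.515,0,.14]),axis=-1)<.075)&(g>130)&(np.ptp(im,axis=-1)<40)
    P=cl[m]; rng=np.random.default_rng(0); best=(0,)
    for _ in range(800):
        q=P[rng.choice(len(P),3,False)]; n=np.cross(q[1]-q[0],q[2]-q[0]); L=np.linalg.norm(n)
        if L<1e-6: continue
        n/=L; n*=np.sign(n[2]); 
        if abs(n[2]-.866)>.06: continue
        k=abs((P-q[0])@n)<.002
        if k.sum()>best[0]: best=(k.sum(),k)
    Q=P[best[1]]; c=Q.mean(0); n=np.linalg.svd(Q-c)[2][2]; n*=np.sign(n[2])
    print(f,len(P),len(Q),c.round(4),n.round(3),"tilt",np.degrees(np.arccos(n[2])),"yaw",np.degrees(np.arctan2(-n[1],-n[0])))
    # dark bar above plane
    h=(cl-c)@n; b=(d>0)&(g<90)&(np.linalg.norm(cl-c,axis=-1)<.07)&(h>.025)&(h<.045)
    B=cl[b]; 
    if len(B)>10:
        bc=B.mean(0); u=np.linalg.svd(B-bc)[2][0]; print(" bar",len(B),bc.round(4),u.round(3),"h",np.percentile(h[b],[10,50,90]).round(4),"len",np.ptp((B-bc)@u))
E
```

```text
wrist1.npz 7619 6656 [ 0.5137 -0.0009  0.1428] [-0.488 -0.089  0.868] tilt 29.739385843303317 yaw 10.388871150526917
 bar 1172 [ 0.4895 -0.0028  0.1668] [-0.201 -0.957 -0.207] h [0.0275 0.0343 0.0358] len 0.07857641001352446
top0.npz 1159 760 [ 0.5069 -0.0014  0.1376] [-0.495 -0.089  0.864] tilt 30.206569585407888 yaw 10.134058326563405
 bar 135 [ 0.4887 -0.0043  0.1662] [-0.197 -0.962 -0.191] h [0.0289 0.0346 0.0375] len 0.07906343425345115
scene0.npz 865 568 [0.5022 0.0035 0.1361] [-0.49  -0.088  0.868] tilt 29.830071363543095 yaw 10.207722415231121
 bar 123 [ 0.4839 -0.0013  0.1649] [-0.205 -0.959 -0.196] h [0.0304 0.0347 0.0375] len 0.0776148211575235
```

```bash
python3 - <<'E'
from fit import *
a=np.load("wrist1.npz"); im=a["im"].astype(int); d=a["d"]; cl=a["cl"]; g=im.mean(-1)
psi=np.radians(10.3)
o,R=frame([.5153,.0019,.12],psi); n=R[:,2]
L=(cl-o)@R
b=(d>0)&(g<90)&(L[...,2]>.050)&(L[...,2]<.056)&(np.hypot(L[...,0],L[...,1])<.05)
B=L[b][:,:2]; rc,sz,ang=cv2.minAreaRect((B*1000).astype(np.float32)); print("bar top rect",rc,sz,ang,L[b][:,2].mean())
u=np.linalg.svd(B-B.mean(0))[2][0];print(np.degrees(np.arctan2(*u[::-1])))
arm=(d>0)&(L[...,2]>.008)&(L[...,2]<.022)&(L[...,1]<-.05)&(L[...,1]>-.13)&(L[...,0]<.12)&(L[...,0]>-.06)&(g>100)
A=L[arm]; print(len(A),A.mean(0)); m=A.mean(0); u=np.linalg.svd((A-m)[:,:2])[2][0]; print("arm dir",u,"q",np.arctan2(abs(u[0]),u[1]*np.sign(u[0])))
kn=(d>0)&(g<80)&(L[...,2]>.018)&(L[...,2]<.056)&(L[...,1]<-.06)&(L[...,1]>-.14)&(L[...,0]<-.02)&(L[...,0]>-.08)
k=L[kn]; print("knob",len(k),k.mean(0) if len(k) else 0,k.min(0),k.max(0), np.median(k[k[:,2]>.047],0))
# rim: bowl center check: steel points at z~0
r=(d>0)&(abs(L[...,2])<.003)&(np.hypot(L[...,0],L[...,1])>.05)&(np.hypot(L[...,0],L[...,1])<.08)
print("rim pts",r.sum()); 
E
```

```text
bar top rect (-1.9425535202026367, -0.6290550231933594) (78.83313751220703, 15.818610191345215) 62.63236999511719 0.05395773154033943
-114.79985779224167
4050 [ 0.05029033 -0.08454979  0.02072697]
arm dir [-0.99051414  0.1374108 ] q 1.7086432730328251
knob 419 [-0.05361102 -0.08508088  0.04082382] [-0.06345452 -0.09631167  0.01895591] [-0.03328102 -0.06079087  0.05553475] [-0.05435045 -0.08561419  0.05227293]
rim pts 1112
```

>>> {"fn": "apply_moves", "kwargs": {
  "increments": [
    {"linear": [-1, 3, 0], "spin": 8.1, "claw": 60},
    {"linear": [-1, 3, -10], "spin": 8.1, "claw": 40},
    {"linear": [-1, 3, -20], "spin": 8.1, "claw": 30},
    {"linear": [-1, 3, -25], "spin": 8.1, "claw": 28},
    {"linear": [-1, 3, -25], "spin": 8.1, "claw": 28},
    {"linear": [-1, 3, -25], "spin": 8.1, "claw": 28},
    {"linear": [-1, 3, -20], "spin": 8.1, "claw": 28},
    {"linear": [0, 0, -16], "spin": 8.3, "claw": 28},
    {"linear": [0, 0, 0], "spin": 0, "claw": 28},
    {"linear": [0, 0, 0], "spin": 0, "claw": 28},
    {"linear": [0, 0, 0], "spin": 0, "claw": 28}
  ]
}}

```text
t: 4.25
tool_pos: [0.4912, -0.0032, 0.2614]
tcp_rot: [[0.208, 0.978, 0.002], [0.978, -0.208, -0.0], [-0.0, 0.002, -1.0]]
force: [0.1, -0.4, 0.7]
grip_width: 0.028
```

```bash
python3 - <<'E'
from h import *
s=sense();print(s["t"],s["tool_pos"],s["tcp_rot"],s["grip_width"])
im,d=get_image("wrist"); save("pics/wrist2.png",im)
im,d=get_image("top"); c=im[140:260,280:430]; cv2.imwrite("pics/topc2.png",cv2.resize(c,(750,600),interpolation=cv2.INTER_CUBIC)[...,::-1])
E
```

```text
4.25 [ 0.49123904 -0.00321367  0.26140869] [[ 2.08098186e-01  9.78106263e-01  1.81182046e-03]
 [ 9.78107940e-01 -2.08097724e-01 -4.42182823e-04]
 [-5.54660748e-05  1.86417342e-03 -9.99998261e-01]] 0.028049837918871882
```

View pics/wrist2.png

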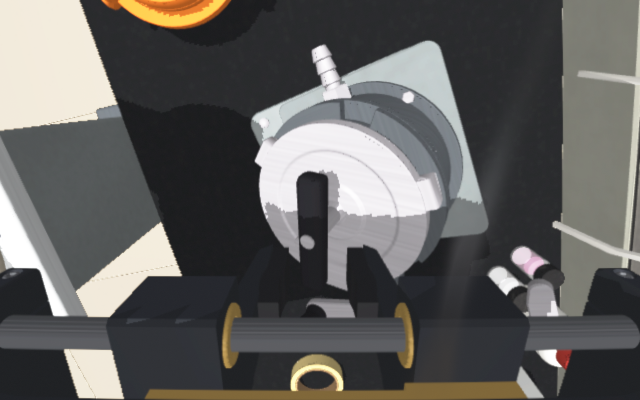

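View pics/topc2.png

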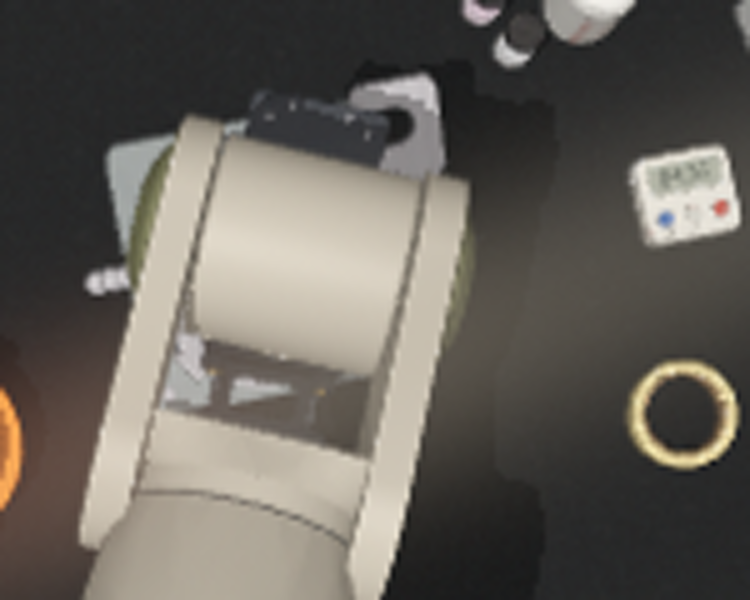

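The wrist view shows the bar at (312,170–290) lying between the fingers at about (270,270) and (362,270), aligned with them. Next I descend.

>>> {"fn": "apply_moves", "kwargs": {
  "increments": [
    {"linear": [0, 0, -15], "spin": 0, "claw": 28},
    {"linear": [0, 0, -15], "spin": 0, "claw": 28},
    {"linear": [0, 0, -10], "spin": 0, "claw": 28},
    {"linear": [0, 0, -6], "spin": 0, "claw": 26},
    {"linear": [0, 0, 0], "spin": 0, "claw": 24},
    {"linear": [0, 0, 0], "spin": 0, "claw": 24}
  ],
  "newtons": 10
}}

```text
t: 4.95
tool_pos: [0.4908, -0.003, 0.2146]
tcp_rot: [[0.205, 0.979, -0.001], [0.979, -0.205, 0.0], [-0.0, -0.001, -1.0]]
force: [-1.0, -1.0, -1.0]
grip_width: 0.024
```

>>> {"fn": "apply_moves", "kwargs": {
  "increments": [
    {"linear": [0, 0, 0], "spin": -4, "claw": 24},
    {"linear": [0, 0, 0], "spin": -4, "claw": 24},
    {"linear": [0, 0, 0], "spin": -4, "claw": 24},
    {"linear": [0, 0, 0], "spin": -4, "claw": 24},
    {"linear": [0, 0, 0], "spin": -4, "claw": 24},
    {"linear": [0, 0, 0], "spin": -4, "claw": 24}
  ]
}}

```text
t: 5.55
tool_pos: [0.4889, -0.0034, 0.2151]
tcp_rot: [[0.587, 0.81, -0.005], [0.81, -0.587, -0.002], [-0.005, -0.003, -1.0]]
force: [-16.2, -5.4, 12.4]
grip_width: 0.0251
```

```bash
python3 - <<'E'
from h import *
s=sense();print(s["t"],s["tool_pos"],s["ft_torque"],s["force"],s["grip_width"])
im,d=get_image("wrist"); save("pics/wrist3.png",im)
E
```

```text
5.55 [ 0.48889293 -0.00336312  0.21507909] [-0.66231163  2.40398222  0.53112326] [-16.24958912  -5.42979066  12.36015142] 0.025144502364316625
```

View pics/wrist3.png

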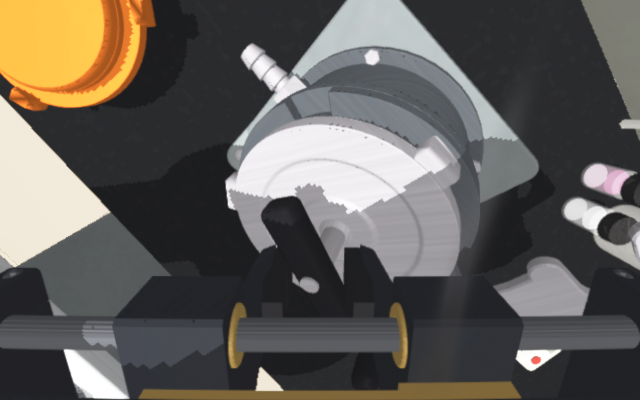

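The bar lags the jaws by about 25°, and the force suggests the up-slope fingertip is touching the disc. I raise slightly and check.

>>> {"fn": "apply_moves", "kwargs": {
  "increments": [
    {"linear": [-1, 0, 3], "spin": 0, "claw": 26},
    {"linear": [0, 0, 2], "spin": 0, "claw": 26}
  ]
}}

```text
t: 5.8
tool_pos: [0.4897, -0.003, 0.2199]
tcp_rot: [[0.585, 0.811, -0.0], [0.811, -0.585, -0.0], [-0.0, 0.0, -1.0]]
force: [-2.4, -0.3, -2.0]
grip_width: 0.0261
```

```bash
python3 - <<'E'
from h import *
s=sense();print(s["t"],s["tool_pos"],s["ft_torque"],s["force"],s["grip_width"])
im,d=get_image("scene"); c=im[130:250,270:420]; cv2.imwrite("pics/sc4.png",cv2.resize(c,(750,600),interpolation=cv2.INTER_CUBIC)[...,::-1])
E
```

```text
5.8 [ 0.48966458 -0.00299606  0.2198756 ] [-0.1074388   0.33385892  0.08778898] [-2.3902253  -0.32210822 -2.01310421] 0.02607325624511768
```

View pics/sc4.png

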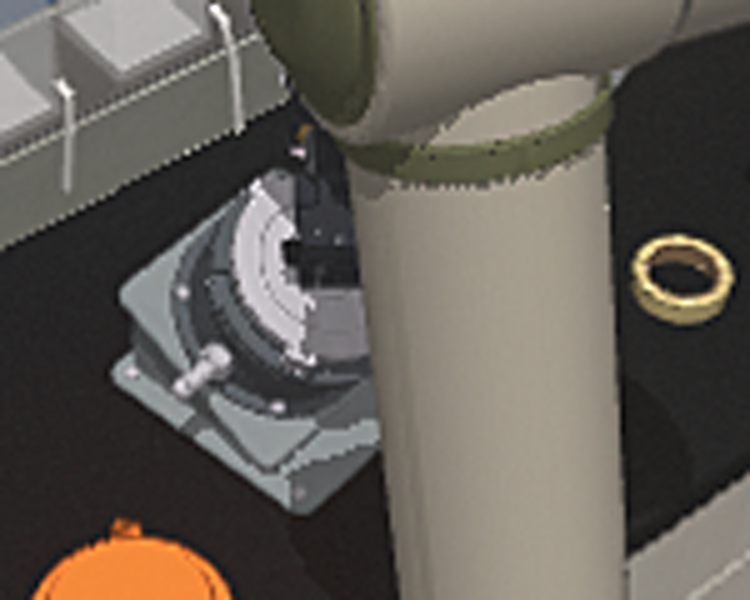

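Force is gone, which confirms the disc contact. I keep turning, in small steps at this height.

>>> {"fn": "apply_moves", "kwargs": {
  "increments": [
    {"linear": [0, 0, 0], "spin": -4, "claw": 26},
    {"linear": [0, 0, 0], "spin": -4, "claw": 26},
    {"linear": [0, 0, 0], "spin": -4, "claw": 26},
    {"linear": [0, 0, 0], "spin": -4, "claw": 26},
    {"linear": [0, 0, 0], "spin": -4, "claw": 26}
  ]
}}

```text
t: 6.35
tool_pos: [0.4895, -0.0027, 0.22]
tcp_rot: [[0.828, 0.56, -0.001], [0.56, -0.828, 0.0], [-0.001, -0.001, -1.0]]
force: [-9.8, 1.3, 10.7]
grip_width: 0.0265
```

```bash
python3 - <<'E'
from h import *
s=sense();print(s["t"],s["tool_pos"],s["ft_torque"],s["force"],s["grip_width"])
im,d=get_image("wrist"); save("pics/wrist5.png",im)
E
```

```text
6.35 [ 0.48948802 -0.00265722  0.2199854 ] [0.28837232 1.16472692 0.69076905] [-9.7500198   1.28461633 10.73667093] 0.0265259009217236
```

View pics/wrist5.png

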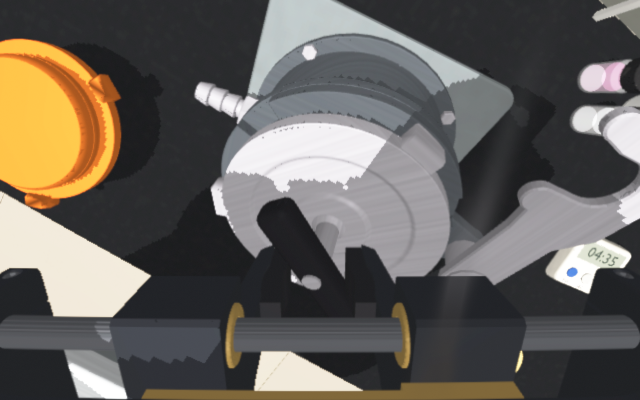

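The lid turns with the tool, lagging about 30°. Closing the jaws gently should square the bar up.

>>> {"fn": "apply_moves", "kwargs": {
  "increments": [
    {"linear": [0, 0, 0], "spin": 0, "claw": 24},
    {"linear": [0, 0, 0], "spin": 0, "claw": 22},
    {"linear": [0, 0, 0], "spin": 0, "claw": 20},
    {"linear": [0, 0, 0], "spin": 0, "claw": 20}
  ],
  "newtons": 20
}}

```text
t: 6.8
tool_pos: [0.4894, -0.0026, 0.2203]
tcp_rot: [[0.827, 0.563, -0.001], [0.563, -0.827, 0.0], [-0.0, -0.0, -1.0]]
force: [-7.6, 2.2, 8.0]
grip_width: 0.0249
```

```bash
python3 - <<'E'
from h import *
s=sense();print(s["t"],s["tool_pos"],s["ft_torque"],s["force"],s["grip_width"])
im,d=get_image("wrist"); save("pics/wrist6.png",im)
E
```

```text
6.8 [ 0.48940296 -0.00264254  0.22027088] [0.40644716 1.10597325 0.65660924] [-7.60339697  2.18544696  8.00481699] 0.024933660594693714
```

View pics/wrist6.png

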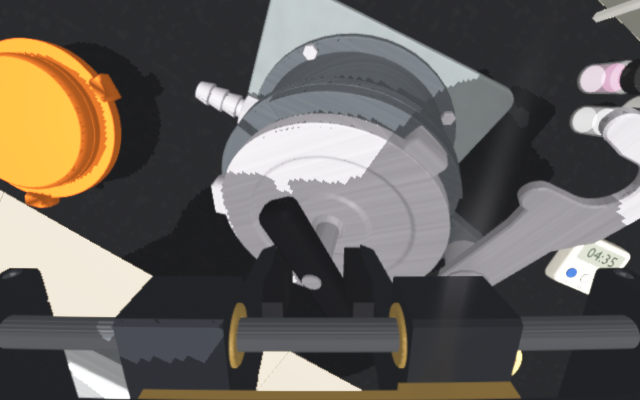

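>>> {"fn": "apply_moves", "kwargs": {
  "increments": [
    {"linear": [0, 0, 0], "spin": -4, "claw": 20},
    {"linear": [0, 0, 0], "spin": -4, "claw": 20},
    {"linear": [0, 0, -1], "spin": -4, "claw": 20},
    {"linear": [0, 0, -1], "spin": -4, "claw": 20},
    {"linear": [0, 0, -1], "spin": -4, "claw": 20},
    {"linear": [0, 0, -1], "spin": -4, "claw": 20}
  ],
  "newtons": 30
}}

```text
t: 7.45
tool_pos: [0.4896, -0.0024, 0.2186]
tcp_rot: [[0.984, 0.177, 0.002], [0.177, -0.984, -0.001], [0.002, 0.001, -1.0]]
force: [-20.2, 3.6, 38.4]
grip_width: 0.0243
```

```bash
python3 - <<'E'
from h import *
s=sense();print(s["t"],s["tool_pos"],s["ft_torque"],s["force"],s["grip_width"])
im,d=get_image("wrist"); save("pics/wrist7.png",im)
E
```

```text
7.45 [ 0.48960021 -0.00241233  0.21856079] [1.03322945 2.1868093  1.66833286] [-20.15211339   3.59085839  38.43392645] 0.024288795856959363
```

View pics/wrist7.png

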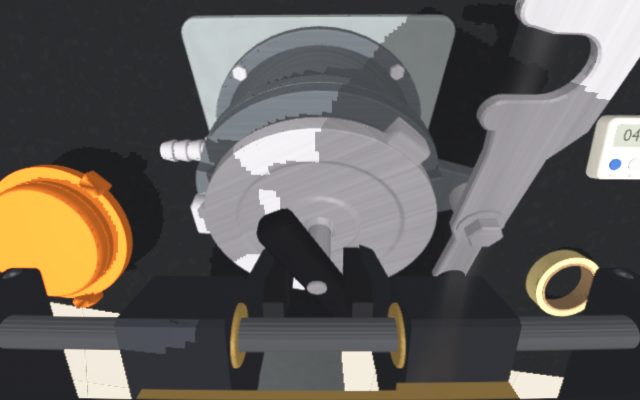

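>>> {"fn": "apply_moves", "kwargs": {
  "increments": [
    {"linear": [0, 0, 2], "spin": 0, "claw": 20},
    {"linear": [0, 0, 2], "spin": 0, "claw": 20}
  ]
}}

```text
t: 7.7
tool_pos: [0.4903, -0.0025, 0.221]
tcp_rot: [[0.984, 0.178, 0.003], [0.178, -0.984, -0.0], [0.003, 0.001, -1.0]]
force: [0.2, -0.3, -1.3]
grip_width: 0.021
```

```bash
cat > meas.py <<'E'
from fit import *
s=sense();print(s["t"],np.round(s["tool_pos"],4),np.round(s["ft_torque"],2),np.round(s["force"],1),round(s["grip_width"],4))
calibration("wrist"); im0,d=get_image("wrist"); cl=cloud("wrist",d); im=im0.astype(int); g=im.mean(-1)
o,R=frame([.5138,.0013,.121],np.radians(10.3)); L=(cl-o)@R
import sys
save(sys.argv[1],im0)
r=np.hypot(L[...,0],L[...,1])
vv=np.mgrid[0:400,0:640][0]
# disc top
m=(d>0)&(r<.055)&(g>60)&(L[...,2]<.025)&(L[...,2]>.004)&(vv<300)
P=L[m]; A=np.c_[P[:,:2],np.ones(len(P))]
for _ in range(3):
    x=np.linalg.lstsq(A,P[:,2],rcond=None)[0]; e=P[:,2]-A@x; k=abs(e)<.0015; P=P[k];A=A[k]
print("disc top height mm",x[2]*1000,"tilt deg",np.degrees(x[:2]),len(P))
b=(d>0)&(g<90)&(L[...,2]>x[2]+.033)&(L[...,2]<x[2]+.038)&(r<.05)&(vv<310)
B=L[b][:,:2]
if len(B)>20:
    u=np.linalg.svd(B-B.mean(0))[2][0]; u*=np.sign(u[0]); print("theta deg",np.degrees(np.arctan2(u[1],u[0])),len(B), B.mean(0))
# bright lug/points beyond disc radius at disc level
w=(d>0)&(r>.0605)&(r<.068)&(L[...,2]>-.009+x[2])&(L[...,2]<x[2]+.003)&(g>95)&(vv<310)
an=np.degrees(np.arctan2(L[...,1][w],L[...,0][w])); h,e=np.histogram(an,36,(-180,180)); print("lug angles",[(int(e[i]+5),int(h[i])) for i in range(36) if h[i]>15])
E
python3 meas.py pics/w8.png
```

```text
7.7 [ 0.4903 -0.0025  0.221 ] [-0.17 -0.05  0.13] [ 0.2 -0.3 -1.3] 0.021
disc top height mm 21.378256985321624 tilt deg [-5.60959497 -1.65491663] 18004
theta deg 35.1386203005707 2084 [0.00860961 0.00111692]
lug angles [(-55, 241), (-45, 269), (75, 199), (85, 129)]
```

View pics/w8.png

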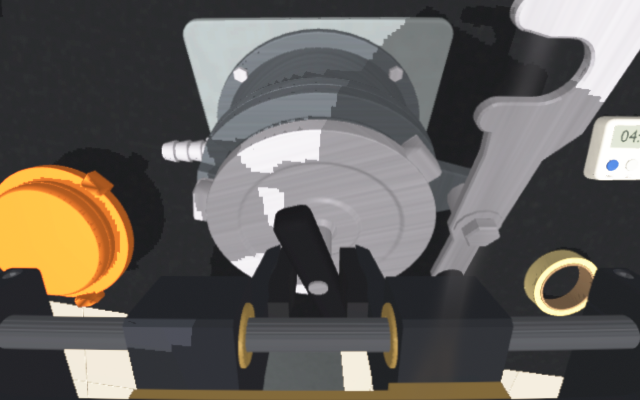

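>>> {"fn": "apply_moves", "kwargs": {
  "increments": [
    {"linear": [0, 0, 0], "spin": 0, "claw": 24},
    {"linear": [0, 0, 0], "spin": 0, "claw": 28},
    {"linear": [0, 0, 0], "spin": 0, "claw": 30}
  ]
}}

```text
t: 8.05
tool_pos: [0.4901, -0.0031, 0.2192]
tcp_rot: [[0.984, 0.176, 0.0], [0.176, -0.984, -0.0], [0.0, 0.0, -1.0]]
force: [-0.3, -0.4, -0.7]
grip_width: 0.0295
```

```bash
python3 meas.py pics/w9.png
```

```text
8.05 [ 0.4901 -0.0031  0.2192] [-0.02  0.05  0.03] [-0.3 -0.4 -0.7] 0.0295
disc top height mm 21.604978724385123 tilt deg [-5.51536397 -1.38804079] 18341
theta deg 50.710996002732 2281 [0.00809126 0.00096287]
lug angles [(-65, 88), (-55, 220), (-45, 122), (65, 136), (75, 180), (85, 63)]
```

View pics/w9.png

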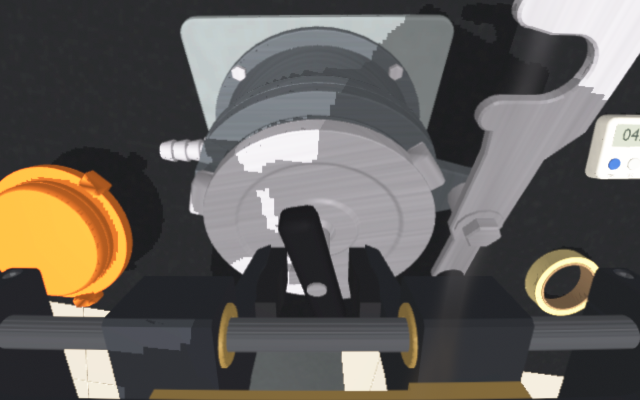

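>>> {"fn": "apply_moves", "kwargs": {
  "increments": [
    {"linear": [0, 0, 5], "spin": 0, "claw": 34},
    {"linear": [0, 0, 20], "spin": 0, "claw": 34},
    {"linear": [0, 0, 30], "spin": 0, "claw": 34},
    {"linear": [0, 0, 30], "spin": 0, "claw": 34},
    {"linear": [0, 0, 20], "spin": 0, "claw": 34},
    {"linear": [0, 0, 0], "spin": 0, "claw": 34}
  ]
}}

```text
t: 8.7
tool_pos: [0.4904, -0.0031, 0.327]
tcp_rot: [[0.984, 0.177, 0.005], [0.177, -0.984, -0.001], [0.005, 0.002, -1.0]]
force: [-0.9, -0.7, 1.0]
grip_width: 0.0342
```

```bash
python3 meas.py pics/w10.png
```

```text
8.7 [ 0.4904 -0.0031  0.327 ] [-0.01 -0.02 -0.  ] [-0.9 -0.7  1. ] 0.0342
disc top height mm 20.543672990882097 tilt deg [-6.31966298 -1.34701278] 8006
theta deg 15.225556593143079 751 [0.00268504 0.00117657]
lug angles [(-65, 41), (-55, 67), (-45, 16), (65, 28), (75, 84), (85, 45)]
```

View pics/w10.png

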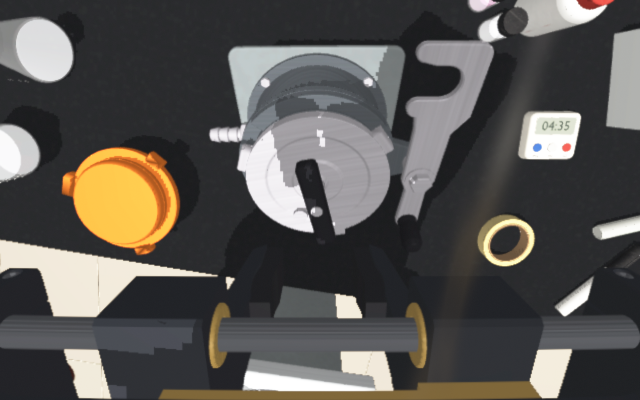

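The lid is at about 13° but tilted roughly 6°, with its low (key) side raised and jammed. I measure the bar's low end so I can press it back down.

```bash
cat > meas2.py <<'E'
from fit import *
import sys
s=sense();print(s["t"],np.round(s["tool_pos"],4),np.round(s["force"],1),round(s["grip_width"],4))
im0,d=get_image("wrist"); cl=cloud("wrist",d); im=im0.astype(int); g=im.mean(-1)
if len(sys.argv)>1: save(sys.argv[1],im0)
o,R=frame([.5138,.0013,.121],np.radians(10.3)); L=(cl-o)@R
r=np.hypot(L[...,0],L[...,1]); vv=np.mgrid[0:400,0:640][0]
m=(d>0)&(r<.052)&(g>100)&(L[...,2]<.035)&(L[...,2]>.002)&(vv<245)
P=L[m]; A=np.c_[P[:,:2],np.ones(len(P))]
for _ in range(6):
    x=np.linalg.lstsq(A,P[:,2],rcond=None)[0]; e=P[:,2]-A@x; k=abs(e)<max(.001,np.std(e)*1.5); P=P[k];A=A[k]
h=L[...,2]-(x[0]*L[...,0]+x[1]*L[...,1]+x[2])
print("disc top mm",x[2]*1000,"tilt",np.degrees(x[:2]),len(P))
b=(d>0)&(g<100)&(h>.031)&(h<.039)&(r<.07)&(vv<262)
n,lab=cv2.connectedComponents(b.astype(np.uint8)); 
i=1+np.argmax([(lab==j).sum() for j in range(1,n)]); b=lab==i
B=L[b]; rc,sz,a=cv2.minAreaRect((B[:,:2]*1000).astype(np.float32)); c=B.mean(0); u=np.linalg.svd(B[:,:2]-c[:2])[2][0]; u*=np.sign(u[0])
print("bar rect",rc,sz,a,"theta",np.degrees(np.arctan2(u[1],u[0])),"h",h[b].mean()*1000)
W=cl[b]; t=(B[:,:2]-c[:2])@u; print("low end world",W[t<np.percentile(t,6)].mean(0).round(4),"high end",W[t>np.percentile(t,94)].mean(0).round(4),"mid",W.mean(0).round(4))
E
python3 meas2.py
```

```text
8.75 [ 0.49   -0.003   0.3251] [-0.6  0.3 -0.3] 0.0339
disc top mm 21.152023157510147 tilt [-6.07318921 -1.46931988] 5963
bar rect (0.03717803955078125, 1.199188232421875) (78.67967224121094, 15.919756889343262) 12.042717933654785 theta 12.209385354710808 h 35.271010978489734
low end world [ 0.4567 -0.0156  0.1562] high end [0.519  0.0115 0.1831] mid [ 0.4915 -0.001   0.1724]
```

>>> {"fn": "apply_moves", "kwargs": {
  "increments": [
    {"linear": [-15, -5, -10], "spin": 0, "claw": 10},
    {"linear": [-15, -4, -20], "spin": 0, "claw": 0},
    {"linear": [0, 0, -25], "spin": 0, "claw": 0},
    {"linear": [0, 0, -25], "spin": 0, "claw": 0},
    {"linear": [0, 0, -15], "spin": 0, "claw": 0},
    {"linear": [0, 0, -5], "spin": 0, "claw": 0},
    {"linear": [0, 0, -3], "spin": 0, "claw": 0},
    {"linear": [0, 0, -3], "spin": 0, "claw": 0}
  ],
  "newtons": 10
}}

```text
t: 9.6
tool_pos: [0.4591, -0.012, 0.2229]
tcp_rot: [[0.984, 0.177, 0.002], [0.177, -0.984, -0.002], [0.002, 0.002, -1.0]]
force: [-32.6, 4.7, 89.7]
grip_width: 0.0003
```

>>> {"fn": "apply_moves", "kwargs": {
  "increments": [
    {"linear": [0, 0, 2], "spin": 0, "claw": 0}
  ]
}}

```text
t: 9.7
tool_pos: [0.459, -0.0119, 0.2237]
tcp_rot: [[0.984, 0.177, 0.002], [0.177, -0.984, -0.002], [0.001, 0.002, -1.0]]
force: [-14.4, 0.0, 35.3]
grip_width: 0.0004
```

```bash
python3 meas2.py pics/w11.png
```

```text
9.7 [ 0.459  -0.0119  0.2237] [-14.4   0.   35.3] 0.0004
disc top mm 20.49419026392839 tilt [-4.74383107 -1.01430605] 16942
bar rect (6.2329559326171875, 4.883051872253418) (65.143798828125, 23.9893798828125) 14.936034202575684 theta 12.043646230145647 h 35.22361938630945
low end world [ 0.4685 -0.0123  0.1614] high end [0.5195 0.0111 0.1834] mid [0.4978 0.0012 0.1749]
```

View pics/w11.png

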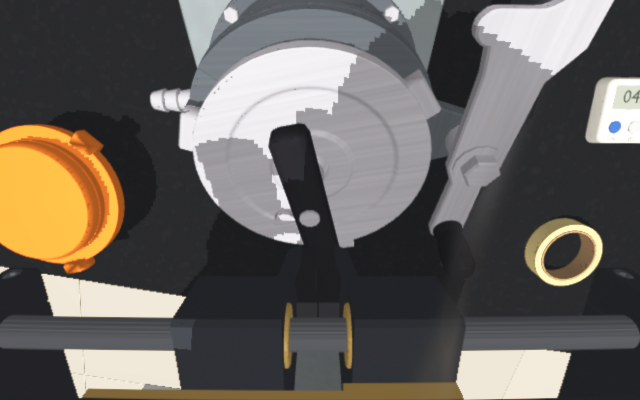

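Pressing hard didn't seat it. The geometry (raised about 8 mm and shifted about 4 mm down-slope) says the spigot's low edge sits on the rim. I will nudge the disc's low edge up-slope with closed fingers so it drops back into the bore.

>>> {"fn": "apply_moves", "kwargs": {
  "increments": [
    {"linear": [0, 0, 10], "spin": 0, "claw": 0},
    {"linear": [-15, -3, 10], "spin": 0, "claw": 0},
    {"linear": [-25, -4, 0], "spin": 0, "claw": 0},
    {"linear": [0, 0, -20], "spin": 0, "claw": 0},
    {"linear": [0, 0, -25], "spin": 0, "claw": 0},
    {"linear": [0, 0, -20], "spin": 0, "claw": 0},
    {"linear": [0, 0, -6], "spin": 0, "claw": 0},
    {"linear": [0, 0, 0], "spin": 0, "claw": 0}
  ]
}}

```text
t: 10.55
tool_pos: [0.4195, -0.0189, 0.1685]
tcp_rot: [[0.984, 0.177, -0.003], [0.177, -0.984, 0.001], [-0.003, -0.001, -1.0]]
force: [-0.2, 0.2, -0.3]
grip_width: 0.0003
```

```bash
python3 meas2.py pics/w12.png
```

```text
10.55 [ 0.4195 -0.0189  0.1685] [-0.2  0.2 -0.3] 0.0003
disc top mm 21.59987440420095 tilt [-5.99662238 -1.20167445] 26837
bar rect (-2.6963844299316406, 0.1363229751586914) (69.94178771972656, 16.215818405151367) 11.931171417236328 theta 12.66162176818271 h 35.71602167977764
low end world [ 0.4594 -0.0153  0.1579] high end [0.5103 0.0094 0.1828] mid [ 0.4914 -0.0014  0.1733]
```

View pics/w12.png

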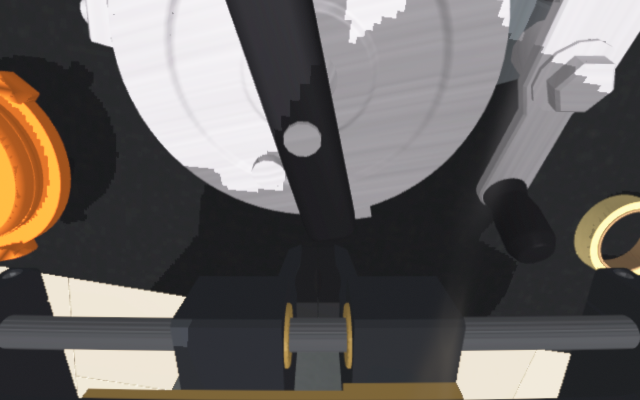

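>>> {"fn": "apply_moves", "kwargs": {
  "increments": [
    {"linear": [4, 1, 1], "spin": 0, "claw": 0},
    {"linear": [4, 1, 1], "spin": 0, "claw": 0},
    {"linear": [3, 0, 1], "spin": 0, "claw": 0},
    {"linear": [3, 1, 0], "spin": 0, "claw": 0}
  ]
}}

```text
t: 11.0
tool_pos: [0.4342, -0.016, 0.1728]
tcp_rot: [[0.984, 0.177, 0.0], [0.177, -0.984, -0.0], [0.0, 0.0, -1.0]]
force: [-1.1, -0.6, -0.5]
grip_width: 0.0004
```

```bash
python3 meas2.py pics/w13.png
```

```text
11.0 [ 0.4342 -0.016   0.1728] [-1.1 -0.6 -0.5] 0.0004
disc top mm 20.42006227629366 tilt [-5.41487905 -1.07215442] 30944
bar rect (2.454853057861328, 1.5629634857177734) (77.41123962402344, 16.097017288208008) 11.774426460266113 theta 12.368221853975037 h 35.51729099769655
low end world [ 0.4651 -0.0133  0.1589] high end [0.5208 0.0117 0.1842] mid [0.5    0.0022 0.1761]
```

>>> {"fn": "apply_moves", "kwargs": {
  "increments": [
    {"linear": [2, 0, 1], "spin": 0, "claw": 0},
    {"linear": [2, 1, 1], "spin": 0, "claw": 0}
  ]
}}

```text
t: 11.25
tool_pos: [0.4381, -0.015, 0.1745]
tcp_rot: [[0.984, 0.176, 0.0], [0.176, -0.984, 0.0], [0.0, -0.0, -1.0]]
force: [0.3, 1.0, -0.2]
grip_width: 0.0003
```

```bash
python3 meas2.py pics/w14.png
```

```text
11.25 [ 0.4381 -0.015   0.1745] [ 0.3  1.  -0.2] 0.0003
disc top mm 18.004911562181242 tilt [ 0.2875465  -0.08123884] 31462
bar rect (-1.8073196411132812, 0.6369714736938477) (77.29242706298828, 16.090959548950195) 11.153507232666016 theta 12.347877613431473 h 35.19570721353222
low end world [ 0.4645 -0.0141  0.1528] high end [0.5167 0.0102 0.1827] mid [0.4975 0.0011 0.1732]
```

View pics/w14.png

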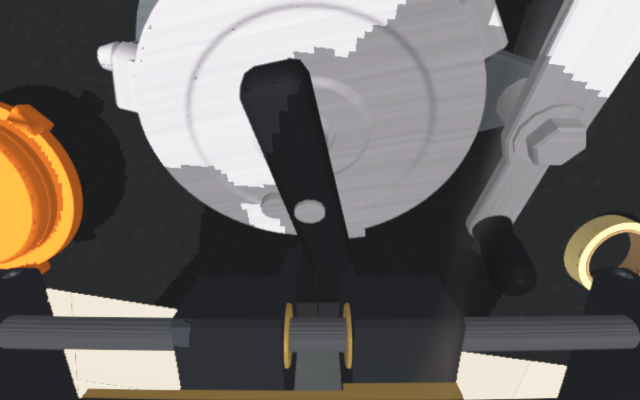

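The lid has dropped flat: top at 18 mm, tilt near 0°, θ ≈ 12.3°. Next I straddle the bar with a small gap and finish the turn without lifting.

>>> {"fn": "apply_moves", "kwargs": {
  "increments": [
    {"linear": [-4, -1, 5], "spin": 0, "claw": 10},
    {"linear": [0, 0, 30], "spin": 0, "claw": 26},
    {"linear": [0, 0, 40], "spin": 5, "claw": 26},
    {"linear": [20, 5, 10], "spin": 5, "claw": 26},
    {"linear": [20, 5, 0], "spin": 4, "claw": 26},
    {"linear": [16, 3, 0], "spin": 0, "claw": 26},
    {"linear": [0, 0, 0], "spin": 0, "claw": 26},
    {"linear": [0, 0, -20], "spin": 0, "claw": 26},
    {"linear": [0, 0, -20], "spin": 0, "claw": 26},
    {"linear": [0, 0, -9], "spin": 0, "claw": 26},
    {"linear": [0, 0, 0], "spin": 0, "claw": 21},
    {"linear": [0, 0, 0], "spin": 0, "claw": 20}
  ],
  "newtons": 10
}}

```text
t: 12.5
tool_pos: [0.4899, -0.0032, 0.2111]
tcp_rot: [[0.912, 0.409, 0.001], [0.409, -0.912, -0.0], [0.001, 0.0, -1.0]]
force: [0.3, 0.3, 0.8]
grip_width: 0.0199
```

```bash
python3 meas2.py pics/w15.png
```

```text
12.5 [ 0.4899 -0.0032  0.2111] [0.3 0.3 0.8] 0.0199
disc top mm 17.762790154873628 tilt [1.71777197 0.27945506] 12154
bar rect (26.92527961730957, 6.92479133605957) (18.694059371948242, 15.973294258117676) 11.714790344238281 theta -52.80256062283306 h 34.04062682906181
low end world [0.5045 0.0123 0.1775] high end [0.5175 0.0038 0.1826] mid [0.5122 0.0085 0.1817]
```

View pics/w15.png

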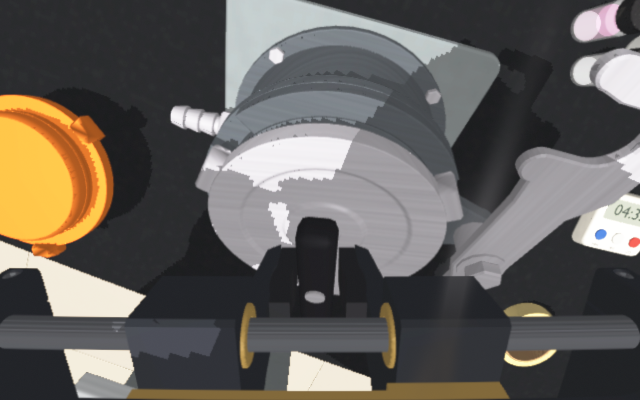

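The bar is square between the jaws at (318,260) with a small gap. Now I turn clockwise slowly.

>>> {"fn": "apply_moves", "kwargs": {
  "increments": [
    {"linear": [0, 0, 0], "spin": -4, "claw": 20},
    {"linear": [0, 0, 0], "spin": -3, "claw": 20},
    {"linear": [0, 0, 0], "spin": -3, "claw": 20},
    {"linear": [0, 0, 0], "spin": -2, "claw": 20},
    {"linear": [0, 0, 0], "spin": -2, "claw": 20},
    {"linear": [0, 0, 0], "spin": -2, "claw": 20}
  ]
}}

```text
t: 13.15
tool_pos: [0.4901, -0.0031, 0.2113]
tcp_rot: [[0.99, 0.141, 0.002], [0.141, -0.99, -0.001], [0.002, 0.001, -1.0]]
force: [0.5, -0.5, -1.2]
grip_width: 0.0201
```

```bash
python3 meas.py pics/w16.png
```

```text
13.15 [ 0.4901 -0.0031  0.2113] [-0.11 -0.22  0.04] [ 0.5 -0.5 -1.2] 0.0201
disc top height mm 18.147309451253335 tilt deg [ 0.85817767 -0.09982422] 19457
theta deg 18.480727665006285 3056 [0.01382715 0.00194784]
lug angles [(-135, 23), (-125, 21), (-65, 133), (-55, 316), (-45, 48), (65, 238), (75, 164), (85, 29), (115, 20), (125, 26), (135, 23)]
```

View pics/w16.png

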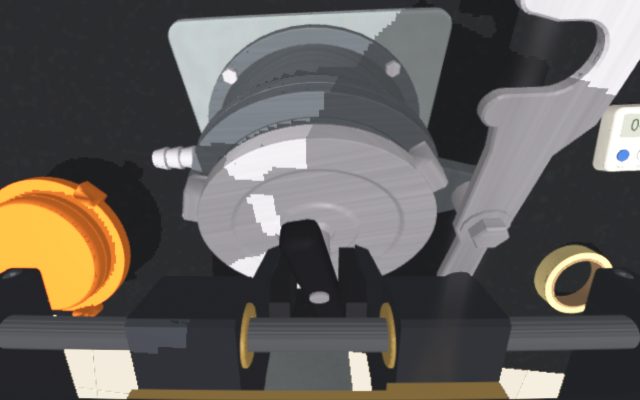

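>>> {"fn": "apply_moves", "kwargs": {
  "increments": [
    {"linear": [0, 0, 0], "spin": -3, "claw": 20},
    {"linear": [0, 0, 0], "spin": -3, "claw": 20},
    {"linear": [0, 0, 0], "spin": -2, "claw": 20},
    {"linear": [0, 0, 0], "spin": 0, "claw": 20}
  ]
}}

```text
t: 13.6
tool_pos: [0.4904, -0.0031, 0.2112]
tcp_rot: [[1.0, 0.003, 0.002], [0.003, -1.0, -0.0], [0.002, 0.0, -1.0]]
force: [1.8, -0.4, 1.4]
grip_width: 0.0199
```

```bash
python3 meas.py pics/w17.png
```

```text
13.6 [ 0.4904 -0.0031  0.2112] [ 0.02 -0.3   0.18] [ 1.8 -0.4  1.4] 0.0199
disc top height mm 18.33873476417498 tilt deg [ 0.76795727 -0.50012954] 19560
theta deg 13.736554294087394 3029 [0.01423438 0.00073382]
lug angles [(-145, 24), (-135, 28), (-125, 19), (-75, 62), (-65, 224), (-55, 240), (55, 112), (65, 194), (75, 95), (115, 22)]
```

View pics/w17.png

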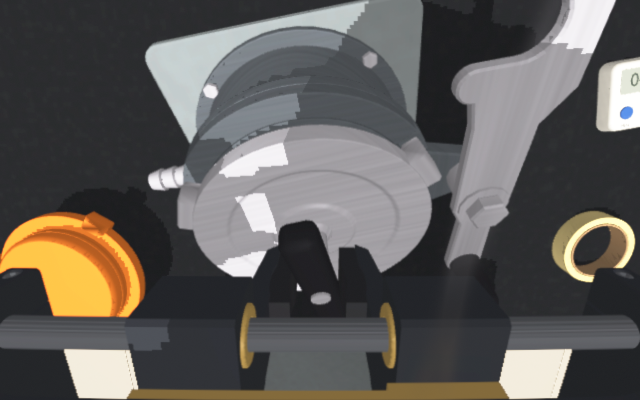

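>>> {"fn": "apply_moves", "kwargs": {
  "increments": [
    {"linear": [0, 0, 0], "spin": -2, "claw": 20},
    {"linear": [0, 0, 0], "spin": -1.5, "claw": 20},
    {"linear": [0, 0, 0], "spin": -1.5, "claw": 20},
    {"linear": [0, 0, 0], "spin": 0, "claw": 20}
  ]
}}

```text
t: 14.05
tool_pos: [0.4899, -0.0028, 0.2105]
tcp_rot: [[0.996, -0.084, 0.0], [-0.084, -0.996, 0.0], [0.0, -0.0, -1.0]]
force: [1.5, 3.3, 1.6]
grip_width: 0.0203
```

```bash
python3 meas.py pics/w18.png
```

```text
14.05 [ 0.4899 -0.0028  0.2105] [ 0.39 -0.17  0.12] [1.5 3.3 1.6] 0.0203
disc top height mm 12.31274183485073 tilt deg [ 2.4401496  -1.57913634] 19496
theta deg 1.6195649850949032 3201 [9.70343031e-03 9.69500803e-05]
lug angles [(-145, 41), (-135, 28), (-125, 23), (-75, 174), (-65, 349), (55, 217), (65, 137), (125, 26)]
```

It has dropped most of the way. I release so it can settle.

>>> {"fn": "apply_moves", "kwargs": {
  "increments": [
    {"linear": [0, 0, 0], "spin": 2, "claw": 24},
    {"linear": [0, 0, 0], "spin": 4, "claw": 30},
    {"linear": [0, 0, 10], "spin": 4, "claw": 34},
    {"linear": [0, 0, 30], "spin": 4, "claw": 34},
    {"linear": [0, 0, 40], "spin": 1, "claw": 34},
    {"linear": [0, 0, 30], "spin": 0, "claw": 34},
    {"linear": [0, 0, 0], "spin": 0, "claw": 34}
  ]
}}

```text
t: 14.8
tool_pos: [0.4905, -0.0033, 0.324]
tcp_rot: [[0.984, 0.177, 0.007], [0.177, -0.984, -0.002], [0.006, 0.003, -1.0]]
force: [-0.3, -0.2, -0.7]
grip_width: 0.0337
```

```bash
python3 meas2.py pics/w19.png
```

```text
14.8 [ 0.4905 -0.0033  0.324 ] [-0.3 -0.2 -0.7] 0.0337
disc top mm 10.103073798748454 tilt [ 1.3690475  -1.56006113] 5765
bar rect (-6.359333038330078, 1.9130043983459473) (15.627815246582031, 79.73297882080078) 89.25774383544922 theta -0.6782788275670542 h 35.189664388352384
low end world [ 0.4567 -0.0066  0.1391] high end [0.5193 0.004  0.1748] mid [ 0.492  -0.0008  0.1607]
```

View pics/w19.png

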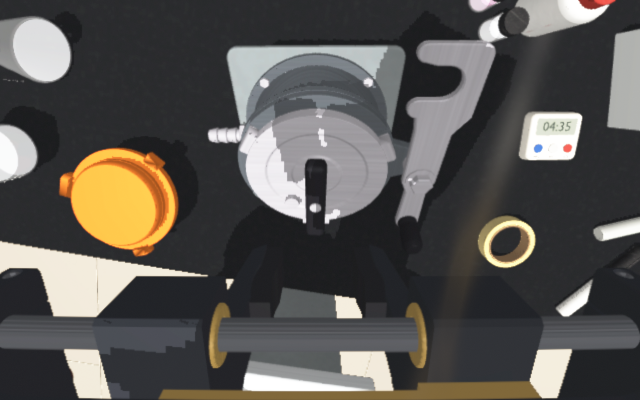

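>>> {"fn": "apply_moves", "kwargs": {
  "increments": [
    {"linear": [0, 0, 0], "spin": 0, "claw": 34},
    {"linear": [0, 0, 0], "spin": 0, "claw": 34}
  ]
}}

```text
t: 15.05
tool_pos: [0.4896, -0.003, 0.319]
tcp_rot: [[0.984, 0.177, -0.003], [0.177, -0.984, 0.001], [-0.003, -0.001, -1.0]]
force: [0.3, 0.5, -1.0]
grip_width: 0.034
```

```bash
cat > m3.py <<'E'
from fit import *
o,R=frame([.5138,.0013,.121],np.radians(10.3))
def run(d,im,cl,lo,hi,nm):
    L=(cl-o)@R; g=im.astype(int).mean(-1); r=np.hypot(L[...,0],L[...,1])
    m=(d>0)&(r<.055)&(g>70)&(L[...,2]<hi)&(L[...,2]>lo); P=L[m]; A=np.c_[P[:,:2],np.ones(len(P))]
    for _ in range(6):
        x=np.linalg.lstsq(A,P[:,2],rcond=None)[0]; e=P[:,2]-A@x; k=abs(e)<max(.001,np.std(e)*1.5); P=P[k];A=A[k]
    print(nm,"disc",x[2]*1000,np.degrees(x[:2]),len(P))
    ri=(d>0)&(r>.0615)&(r<.067)&(abs(L[...,2]-.0)<.006)&(L[...,0]>.02)
    Q=L[ri]; print(" rim up side mean z",np.median(Q[:,2])*1000,len(Q)); 
    ang=np.degrees(np.arctan2(Q[:,1],Q[:,0]))
    for a in range(-70,75,20):
        k=abs(ang-a)<10
        if k.sum()>5: print("  ",a,round(np.median(Q[k,2])*1000,1),k.sum())
a=np.load("wrist1.npz"); run(a["d"],a["im"],a["cl"],.01,.03,"initial")
im,d=get_image("wrist"); run(d,im,cloud("wrist",d),.002,.022,"now"); save("pics/w20.png",im); np.savez("wrist20.npz",im=im,d=d,cl=cloud("wrist",d))
cv2.imwrite("pics/w20c.png",cv2.resize(im[70:250,210:440],(767,600),interpolation=cv2.INTER_CUBIC)[...,::-1])
im,d=get_image("scene"); cv2.imwrite("pics/sc20.png",cv2.resize(im[130:250,270:420],(750,600),interpolation=cv2.INTER_CUBIC)[...,::-1])
E
python3 m3.py; python3 meas2.py
```

```text
initial disc 19.257492317293476 [-0.06146378  0.13502358] 3527
 rim up side mean z 0.6149087621683293 851
   -70 -5.6 14
   -50 0.9 116
   -30 0.8 150
   -10 0.3 167
   10 0.6 163
   30 0.7 148
   50 0.9 81
   70 -5.8 12
now disc 11.797382526987093 [ 1.3589376  -1.62558433] 6457
 rim up side mean z 0.6023346838878377 1523
   -70 2.5 28
   -50 0.8 179
   -30 0.5 253
   -10 0.4 287
   10 0.4 298
   30 0.5 266
   50 0.9 196
   70 2.6 16
15.15 [ 0.4897 -0.003   0.3194] [-1.1  0.5 -0.4] 0.034
disc top mm 11.681223296748907 tilt [ 1.4492349  -1.65765896] 5682
bar rect (-3.9807090759277344, 1.4201712608337402) (15.812762260437012, 79.23937225341797) 89.13085174560547 theta -0.8998687575494733 h 35.204412356484134
low end world [ 0.4583 -0.0065  0.142 ] high end [0.5206 0.0032 0.1776] mid [ 0.4937 -0.0009  0.1636]
```

View pics/w20c.png

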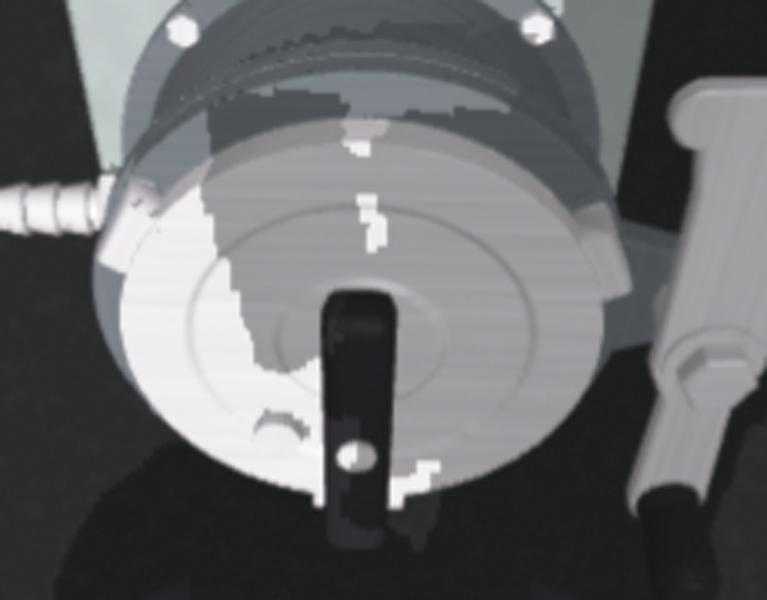

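The lid is essentially home in angle (θ ≈ −1°) but about 2° tilted. The lug on the up-slope right side at crop (605,255) stands about 3 mm proud. I press gently on the disc beside it.

>>> {"fn": "apply_moves", "kwargs": {
  "increments": [
    {"linear": [20, -8, -10], "spin": 0, "claw": 10},
    {"linear": [20, -8, -20], "spin": 0, "claw": 0},
    {"linear": [18, -8, -20], "spin": 0, "claw": 0},
    {"linear": [0, 0, -20], "spin": 0, "claw": 0},
    {"linear": [0, 0, -18], "spin": 0, "claw": 0},
    {"linear": [0, 0, -6], "spin": 0, "claw": 0},
    {"linear": [0, 0, 0], "spin": 0, "claw": 0},
    {"linear": [0, 0, -1], "spin": 0, "claw": 0},
    {"linear": [0, 0, -1], "spin": 0, "claw": 0}
  ]
}}

```text
t: 16.1
tool_pos: [0.5481, -0.027, 0.2253]
tcp_rot: [[0.984, 0.177, 0.002], [0.177, -0.984, -0.0], [0.002, 0.001, -1.0]]
force: [-0.1, -0.7, 0.5]
grip_width: 0.0006
```

>>> {"fn": "apply_moves", "kwargs": {
  "increments": [
    {"linear": [0, 0, -1], "spin": 0, "claw": 0},
    {"linear": [0, 0, -1], "spin": 0, "claw": 0},
    {"linear": [0, 0, -1], "spin": 0, "claw": 0}
  ]
}}

```text
t: 16.4
tool_pos: [0.5479, -0.027, 0.2215]
tcp_rot: [[0.984, 0.176, 0.0], [0.176, -0.984, -0.0], [0.0, 0.0, -1.0]]
force: [-0.4, 0.2, 0.6]
grip_width: 0.0009
```

>>> {"fn": "apply_moves", "kwargs": {
  "increments": [
    {"linear": [0, 0, -0.7], "spin": 0, "claw": 0},
    {"linear": [0, 0, -0.7], "spin": 0, "claw": 0}
  ]
}}

```text
t: 16.6
tool_pos: [0.5481, -0.027, 0.2203]
tcp_rot: [[0.984, 0.177, 0.001], [0.177, -0.984, -0.0], [0.001, 0.0, -1.0]]
force: [-0.5, 0.4, 4.1]
grip_width: 0.0006
```

Contact at 4 N, so I keep pressing in small steps.

>>> {"fn": "apply_moves", "kwargs": {
  "increments": [
    {"linear": [0, 0, -0.6], "spin": 0, "claw": 0},
    {"linear": [0, 0, -0.6], "spin": 0, "claw": 0}
  ]
}}

```text
t: 16.8
tool_pos: [0.5484, -0.027, 0.2196]
tcp_rot: [[0.984, 0.176, 0.002], [0.176, -0.984, -0.0], [0.002, 0.001, -1.0]]
force: [0.7, 0.5, 7.3]
grip_width: 0.0008
```

>>> {"fn": "apply_moves", "kwargs": {
  "increments": [
    {"linear": [0, 0, -0.6], "spin": 0, "claw": 0},
    {"linear": [0, 0, -0.6], "spin": 0, "claw": 0}
  ]
}}

```text
t: 17.0
tool_pos: [0.5487, -0.027, 0.2189]
tcp_rot: [[0.984, 0.176, 0.004], [0.176, -0.984, -0.0], [0.004, 0.001, -1.0]]
force: [0.9, 1.1, 10.7]
grip_width: 0.0005
```

```bash
python3 m3.py|grep now
```

```text
now disc 10.006257116028769 [1.22195    0.71538727] 3514
```

View pics/w20.png

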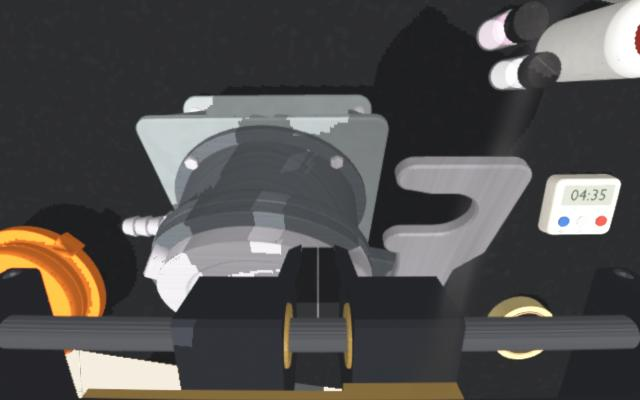

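>>> {"fn": "apply_moves", "kwargs": {
  "increments": [
    {"linear": [0, 0, -0.6], "spin": 0, "claw": 0},
    {"linear": [0, 0, -0.6], "spin": 0, "claw": 0},
    {"linear": [0, 0, 10], "spin": 0, "claw": 0},
    {"linear": [-15, 6, 30], "spin": 0, "claw": 0},
    {"linear": [-25, 10, 35], "spin": 0, "claw": 0},
    {"linear": [-18, 8, 28], "spin": 0, "claw": 20},
    {"linear": [0, 0, 0], "spin": 0, "claw": 34},
    {"linear": [0, 0, 0], "spin": 0, "claw": 34},
    {"linear": [0, 0, 0], "spin": 0, "claw": 34}
  ]
}}

```text
t: 18.0
tool_pos: [0.49, -0.0032, 0.3183]
tcp_rot: [[0.984, 0.176, -0.002], [0.176, -0.984, 0.0], [-0.002, -0.001, -1.0]]
force: [-0.3, -1.4, 0.7]
grip_width: 0.0305
```

```bash
python3 m3.py|tail -10;python3 meas2.py
```

```text
now disc 10.438157683006395 [0.51303886 0.0165734 ] 6457
 rim up side mean z 0.47262511360428994 1490
   -70 1.5 38
   -50 0.6 169
   -30 0.2 245
   -10 0.2 280
   10 0.2 285
   30 0.5 262
   50 0.7 192
   70 1.6 19
18.1 [ 0.4902 -0.0033  0.3181] [-0.6  0.2  0.5] 0.034
disc top mm 10.48387447931621 tilt [ 0.61896802 -0.04252074] 5740
bar rect (-3.2814598083496094, 0.06569242477416992) (79.58960723876953, 15.689855575561523) 0.030110882595181465 theta -0.0802465228890456 h 35.202804102209036
low end world [ 0.4595 -0.0082  0.1419] high end [0.5222 0.0027 0.1764] mid [ 0.4951 -0.002   0.1628]
```

View pics/w20c.png

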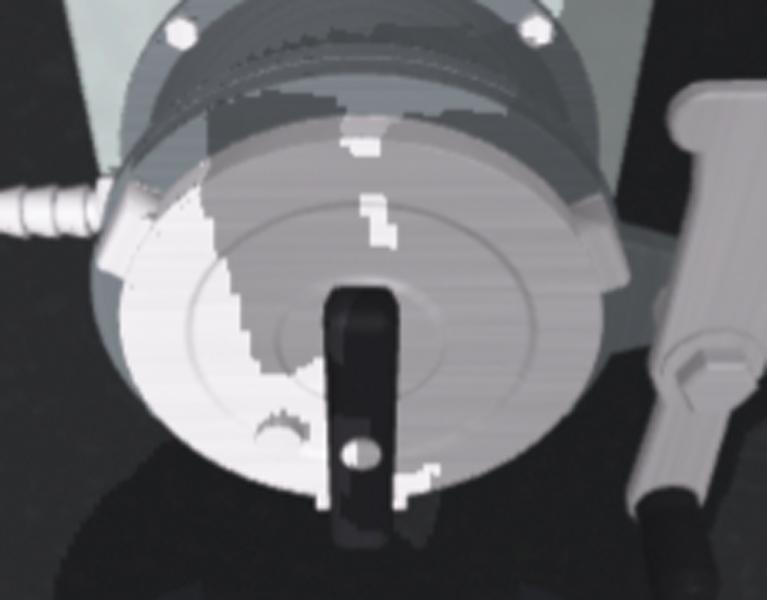

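θ is −0.1°, height 10.0 mm over the rim, residual tilt ≤0.5°. One more gentle press at the up-slope middle will make sure of it.

>>> {"fn": "apply_moves", "kwargs": {
  "increments": [
    {"linear": [20, 4, -10], "spin": 0, "claw": 10},
    {"linear": [20, 4, -20], "spin": 0, "claw": 0},
    {"linear": [19, 3, -20], "spin": 0, "claw": 0},
    {"linear": [0, 0, -20], "spin": 0, "claw": 0},
    {"linear": [0, 0, -18], "spin": 0, "claw": 0},
    {"linear": [0, 0, -6], "spin": 0, "claw": 0},
    {"linear": [0, 0, 0], "spin": 0, "claw": 0},
    {"linear": [0, 0, -1], "spin": 0, "claw": 0},
    {"linear": [0, 0, -1], "spin": 0, "claw": 0}
  ]
}}

```text
t: 19.05
tool_pos: [0.5492, 0.0079, 0.2242]
tcp_rot: [[0.984, 0.176, 0.002], [0.176, -0.984, -0.0], [0.002, 0.001, -1.0]]
force: [-0.5, 0.1, 0.9]
grip_width: 0.0001
```

>>> {"fn": "apply_moves", "kwargs": {
  "increments": [
    {"linear": [0, 0, -1], "spin": 0, "claw": 0},
    {"linear": [0, 0, -1], "spin": 0, "claw": 0},
    {"linear": [0, 0, -0.5], "spin": 0, "claw": 0}
  ]
}}

```text
t: 19.35
tool_pos: [0.5493, 0.008, 0.2217]
tcp_rot: [[0.984, 0.177, 0.002], [0.177, -0.984, -0.0], [0.002, 0.001, -1.0]]
force: [-0.5, 0.6, 6.8]
grip_width: 0.0004
```

>>> {"fn": "apply_moves", "kwargs": {
  "increments": [
    {"linear": [0, 0, -0.6], "spin": 0, "claw": 0},
    {"linear": [0, 0, -0.6], "spin": 0, "claw": 0}
  ]
}}

```text
t: 19.55
tool_pos: [0.5496, 0.008, 0.2212]
tcp_rot: [[0.984, 0.176, 0.004], [0.176, -0.984, -0.0], [0.004, 0.001, -1.0]]
force: [0.5, 0.9, 10.0]
grip_width: 0.0006
```

Pressing done at 10 N with no more give. I retreat, recheck the lid and compute the knob path.

>>> {"fn": "apply_moves", "kwargs": {
  "increments": [
    {"linear": [0, 0, 15], "spin": 0, "claw": 0},
    {"linear": [-20, -10, 30], "spin": 0, "claw": 10},
    {"linear": [-25, -12, 30], "spin": 0, "claw": 36},
    {"linear": [-15, -8, 22], "spin": 0, "claw": 38},
    {"linear": [0, 0, 0], "spin": 0, "claw": 38},
    {"linear": [0, 0, 0], "spin": 0, "claw": 38},
    {"linear": [0, 0, 0], "spin": 0, "claw": 38}
  ]
}}

```text
t: 20.25
tool_pos: [0.4892, -0.0217, 0.3154]
tcp_rot: [[0.984, 0.177, -0.002], [0.177, -0.984, 0.001], [-0.002, -0.001, -1.0]]
force: [0.0, -1.0, -1.0]
grip_width: 0.0377
```

```bash
python3 m3.py|grep now -A1;python3 meas2.py; python3 - <<'E'
from fit import *
im,d=get_image("wrist"); cl=cloud("wrist",d); save("pics/w21.png",im)
o,R=frame([.5138,.0013,.121],np.radians(10.3)); L=(cl-o)@R; g=im.astype(int).mean(-1)
kn=(d>0)&(g<80)&(L[...,2]>.046)&(L[...,2]<.060)&(L[...,1]<-.06)&(L[...,1]>-.14)&(L[...,0]<-.02)&(L[...,0]>-.085)
k=L[kn]; print("knob top",len(k),np.median(k,0)*1000, cl[kn].mean(0).round(4))
o=np.array([.5145,.0015,.12])
for q in [1.58,1.3,1.05,.8,.55,.3,.15,0,-.1]:
    P=o+R@np.array([-.055*np.sin(q),-.086-.055*np.cos(q),.040]); print(q,(P+[0,0,.054]).round(4),"lead",(R@[np.cos(q),-np.sin(q),0]).round(3))
E
```

```text
now disc 10.495305871175184 [ 0.48932692 -0.01563318] 6760
 rim up side mean z 0.37444795242063755 1518
20.35 [ 0.4892 -0.0217  0.3154] [ 0.2 -0.   0.1] 0.0381
disc top mm 10.486019199056894 tilt [ 0.65392588 -0.05149655] 5916
bar rect (-2.8079299926757812, -0.008852958679199219) (16.03170394897461, 78.44589233398438) 89.77473449707031 theta 0.32266791898838315 h 35.17324038533969
low end world [ 0.4592 -0.009   0.1414] high end [0.5219 0.0032 0.1764] mid [ 0.4947 -0.0025  0.1626]
knob top 254 [-53.11186124 -84.68197927  50.66428334] [ 0.4583 -0.095   0.1375]
1.58 [ 0.4632 -0.0947  0.1811] lead [ 0.171 -0.985 -0.005]
1.3 [ 0.4677 -0.1094  0.1821] lead [ 0.4   -0.907  0.134]
1.05 [ 0.4744 -0.121   0.1848] lead [ 0.579 -0.776  0.249]
0.8 [ 0.4834 -0.1305  0.1889] lead [ 0.722 -0.598  0.348]
0.55 [ 0.4941 -0.1373  0.1943] lead [ 0.82  -0.382  0.426]
0.3 [ 0.5057 -0.1409  0.2005] lead [ 0.867 -0.143  0.478]
0.15 [ 0.5129 -0.1415  0.2045] lead [0.869 0.006 0.494]
0 [ 0.52   -0.1408  0.2086] lead [0.852 0.155 0.5  ]
-0.1 [ 0.5247 -0.1397  0.2114] lead [0.83  0.252 0.498]
```

View pics/w21.png

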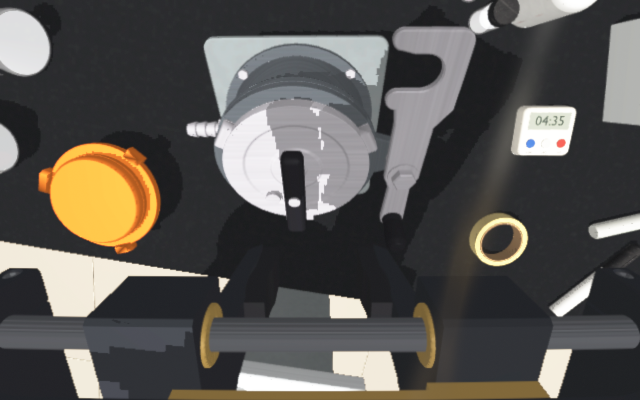

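The lid is unchanged (10.1 mm over the rim, level, θ≈0), so it is home. In the wrist view the knob is at (393,235). I move over it and straddle it.

>>> {"fn": "apply_moves", "kwargs": {
  "increments": [
    {"linear": [-9, -25, 0], "spin": 0, "claw": 38},
    {"linear": [-9, -25, 0], "spin": 0, "claw": 38},
    {"linear": [-8, -23, -20], "spin": 0, "claw": 38},
    {"linear": [0, 0, -30], "spin": 0, "claw": 38},
    {"linear": [0, 0, -30], "spin": 0, "claw": 38},
    {"linear": [0, 0, 0], "spin": 0, "claw": 38}
  ]
}}

```text
t: 21.05
tool_pos: [0.4619, -0.0946, 0.2336]
tcp_rot: [[0.984, 0.176, -0.007], [0.176, -0.984, 0.003], [-0.006, -0.004, -1.0]]
force: [0.2, -0.2, 0.7]
grip_width: 0.0382
```

```bash
python3 - <<'E'
from h import *
s=sense(); print(s["t"],s["tool_pos"],s["force"]); im,d=get_image("wrist"); save("pics/w22.png",im)
E
```

```text
21.05 [ 0.46185878 -0.09459416  0.23361284] [ 0.18231892 -0.23325742  0.69110982]
```

View pics/w22.png

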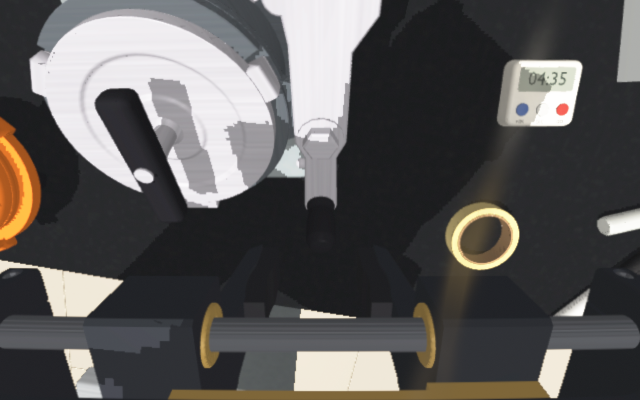

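>>> {"fn": "apply_moves", "kwargs": {
  "increments": [
    {"linear": [1, 0, -20], "spin": 0, "claw": 38},
    {"linear": [0, 0, -20], "spin": 0, "claw": 38},
    {"linear": [0, 0, -11], "spin": 0, "claw": 38},
    {"linear": [0, 0, 0], "spin": 0, "claw": 36}
  ]
}}

```text
t: 21.5
tool_pos: [0.4643, -0.0949, 0.186]
tcp_rot: [[0.984, 0.177, -0.0], [0.177, -0.984, 0.0], [-0.0, -0.0, -1.0]]
force: [0.7, 0.1, -0.2]
grip_width: 0.0361
```

>>> {"fn": "apply_moves", "kwargs": {
  "increments": [
    {"linear": [2, -7, 0], "spin": 5, "claw": 36},
    {"linear": [2, -7, 1], "spin": 7, "claw": 36},
    {"linear": [3, -6, 1], "spin": 7, "claw": 36},
    {"linear": [4, -6, 2], "spin": 7, "claw": 36}
  ]
}}

```text
t: 21.9
tool_pos: [0.475, -0.1207, 0.1909]
tcp_rot: [[0.804, 0.594, -0.0], [0.594, -0.804, 0.001], [0.0, -0.001, -1.0]]
force: [-1.5, 3.5, -3.7]
grip_width: 0.036
```

```bash
python3 - <<'E'
from h import *
s=sense(); print(s["t"],s["tool_pos"],s["force"]); im,d=get_image("wrist"); save("pics/w23.png",im)
E
```

```text
21.9 [ 0.47502801 -0.12066924  0.19093607] [-1.5378215   3.48319121 -3.69154401]
```

View pics/w23.png

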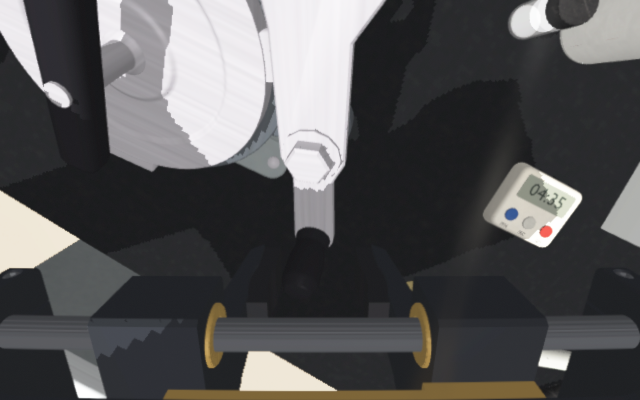

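The knob at (310,265) sits between the fingers and the arm is swinging. I continue the arc.

>>> {"fn": "apply_moves", "kwargs": {
  "increments": [
    {"linear": [4, -5, 0], "spin": 7, "claw": 36},
    {"linear": [5, -5, 0], "spin": 7, "claw": 36},
    {"linear": [5, -4, 2], "spin": 7, "claw": 36},
    {"linear": [5, -3, 2], "spin": 7, "claw": 36},
    {"linear": [6, -2, 3], "spin": 7, "claw": 36},
    {"linear": [6, -2, 3], "spin": 7, "claw": 36}
  ]
}}

```text
t: 22.55
tool_pos: [0.506, -0.1414, 0.201]
tcp_rot: [[0.202, 0.979, -0.0], [0.979, -0.202, 0.001], [0.001, -0.0, -1.0]]
force: [-2.4, 3.4, 1.1]
grip_width: 0.036
```

```bash
python3 - <<'E'
from h import *
s=sense(); print(s["t"],s["tool_pos"],s["force"]); im,d=get_image("wrist"); save("pics/w24.png",im)
E
```

```text
22.55 [ 0.50598294 -0.14135323  0.20103114] [-2.42642236  3.3967146   1.13143156]
```

View pics/w24.png

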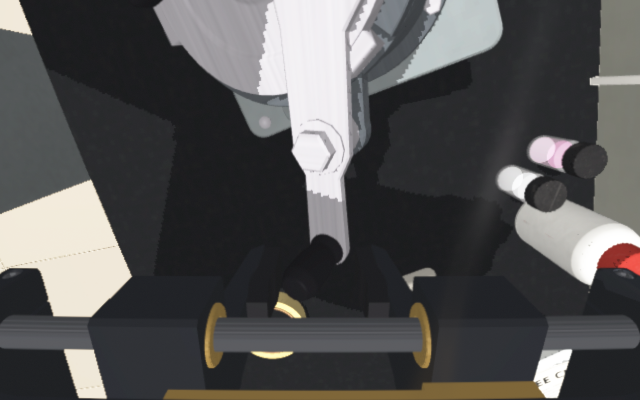

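>>> {"fn": "apply_moves", "kwargs": {
  "increments": [
    {"linear": [6, -1, 3], "spin": 5, "claw": 36},
    {"linear": [6, 0, 3], "spin": 4, "claw": 36},
    {"linear": [5, 1, 3], "spin": 3, "claw": 36},
    {"linear": [4, 1, 2], "spin": 0, "claw": 36}
  ]
}}

```text
t: 23.0
tool_pos: [0.5244, -0.1409, 0.2103]
tcp_rot: [[-0.001, 1.0, -0.009], [1.0, 0.001, -0.0], [-0.0, -0.009, -1.0]]
force: [-20.6, -6.5, -9.9]
grip_width: 0.0373
```

```bash
python3 - <<'E'
from h import *
s=sense(); print(s["t"],s["tool_pos"],s["force"]); im,d=get_image("wrist"); save("pics/w25.png",im)
E
```

```text
23.0 [ 0.52443452 -0.14093506  0.21031746] [-20.59525142  -6.52350964  -9.87068216]
```

View pics/w25.png

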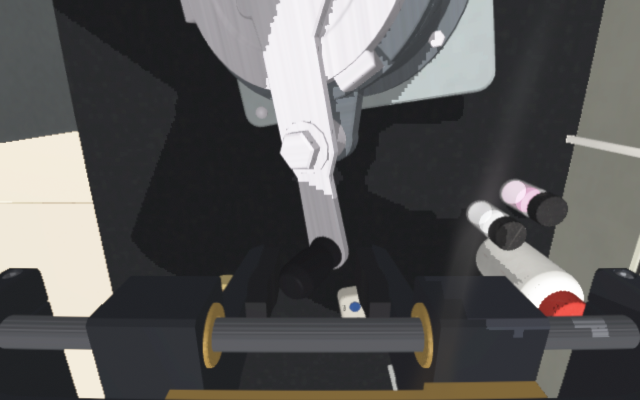

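A 20 N reaction indicates the stop has been reached. I back off, lift clear and check.

>>> {"fn": "apply_moves", "kwargs": {
  "increments": [
    {"linear": [-8, -1, -1], "spin": 0, "claw": 44},
    {"linear": [0, 0, 10], "spin": 0, "claw": 50},
    {"linear": [0, 0, 35], "spin": 0, "claw": 50},
    {"linear": [0, 0, 45], "spin": 0, "claw": 50},
    {"linear": [-10, 35, 30], "spin": -8, "claw": 50},
    {"linear": [-10, 35, 10], "spin": -8, "claw": 50},
    {"linear": [0, 30, 0], "spin": -8, "claw": 50},
    {"linear": [0, 15, 0], "spin": -8, "claw": 50},
    {"linear": [0, 0, 0], "spin": -8, "claw": 50},
    {"linear": [0, 0, 0], "spin": -8, "claw": 50},
    {"linear": [0, 0, 0], "spin": -8, "claw": 50},
    {"linear": [0, 0, 0], "spin": -8, "claw": 50},
    {"linear": [0, 0, 0], "spin": -8, "claw": 50},
    {"linear": [0, 0, 0], "spin": -8, "claw": 50},
    {"linear": [0, 0, 0], "spin": 0, "claw": 50},
    {"linear": [0, 0, 0], "spin": 0, "claw": 50}
  ]
}}

```text
t: 24.65
tool_pos: [0.499, -0.0269, 0.3408]
tcp_rot: [[0.984, 0.179, 0.002], [0.179, -0.984, -0.0], [0.002, 0.001, -1.0]]
force: [0.4, -1.0, -0.0]
grip_width: 0.0498
```

```bash
cat > fin.py <<'E'
from fit import *
import sys
s=sense(); print(s["t"],s["tool_pos"],s["force"]); im,d=get_image("wrist"); save(sys.argv[1],im); cl=cloud("wrist",d)
o,R=frame([.5138,.0013,.121],np.radians(10.3)); L=(cl-o)@R; g=im.astype(int).mean(-1)
kn=(d>0)&(g<80)&(L[...,2]>.042)&(L[...,2]<.060)&(L[...,1]<-.11)&(L[...,1]>-.17)&(abs(L[...,0])<.04)
k=L[kn]; print("knob top",len(k),np.median(k,0)*1000)
t=np.median(k,0); print("q from knob",np.arctan2(-t[0],-(t[1]+.086)))
m=(d>0)&(L[...,2]>.013)&(L[...,2]<.024)&(L[...,1]<-.02)&(L[...,1]>-.13)&(abs(L[...,0])<.03)&(g>80)
A=L[m]; c=A.mean(0); u=np.linalg.svd((A-c)[:,:2])[2][0]; u*=np.sign(u[1]); print("arm",len(A),c*1000,"q",np.arctan2(u[0],u[1]))
E
python3 fin.py pics/w26.png
```

```text
24.65 [ 0.4990153  -0.02691422  0.34078838] [ 0.44341053 -0.96517813 -0.01253852]
knob top 369 [   1.42198225 -137.9806418    49.40996647]
q from knob -0.02734917557703343
arm 2867 [  0.76210498 -67.27215689  18.84812462] q 0.013542017534431669
```

View pics/w26.png

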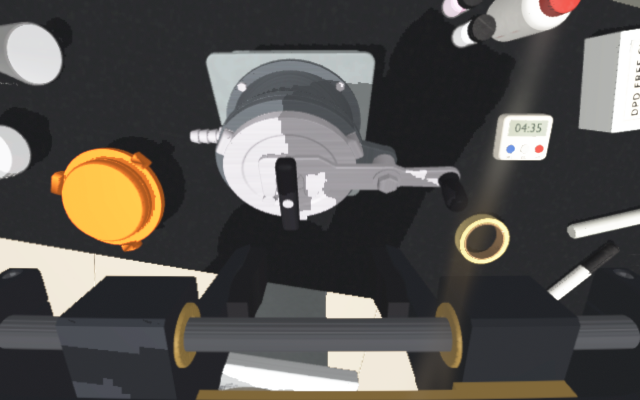

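The arm lies across the lid with its slot round the stem at (285,190) and the knob at (453,190); q ≈ 0. Last, a check of the lid and the bystanders.

```bash
python3 meas2.py; python3 - <<'E'
from h import *
im,d=get_image("top"); save("pics/top9.png",im)
for l in ["beaker_a","flask_clear","timer"]:
    for r in nets.boxes_of("top",l)[:1]: print(l,round(r["conf"],2),c2w("top",r["point"]).round(3))
E
```

```text
24.7 [ 0.499  -0.0269  0.3405] [ 0.4  0.1 -0.6] 0.0505
disc top mm 14.59262602905262 tilt [-5.5291525  -4.93416695] 3139
bar rect (15.098213195800781, 0.7488360404968262) (15.257369995117188, 41.396915435791016) 87.82025146484375 theta -2.0164315172356364 h 33.027293392051256
low end world [ 0.4912 -0.0005  0.1612] high end [0.5221 0.0032 0.1761] mid [0.5085 0.0008 0.1706]
beaker_a 0.66 [0.443 0.377 0.032]
flask_clear 0.77 [0.56  0.318 0.042]
timer 0.65 [ 0.569 -0.268  0.016]
```

View pics/top9.png

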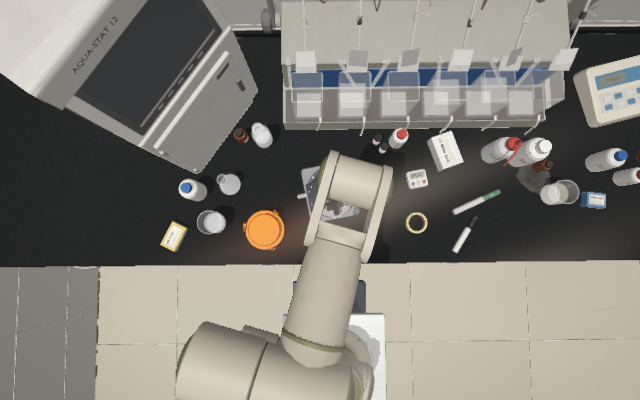

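The plane fit is contaminated by the clamp plate, so I refit using only the uncovered part of the disc.

```bash
python3 - <<'E'
from fit import *
im,d=get_image("wrist"); cl=cloud("wrist",d)
o,R=frame([.5138,.0013,.121],np.radians(10.3)); L=(cl-o)@R; g=im.astype(int).mean(-1); r=np.hypot(L[...,0],L[...,1])
m=(d>0)&(r<.055)&(g>70)&(abs(L[...,2]-.0105)<.004)&((abs(L[...,0])>.03)|(L[...,1]>.025))
P=L[m]; A=np.c_[P[:,:2],np.ones(len(P))]
for _ in range(4):
    x=np.linalg.lstsq(A,P[:,2],rcond=None)[0]; e=P[:,2]-A@x; k=abs(e)<.0012; P=P[k];A=A[k]
print(x[2]*1000,np.degrees(x[:2]),len(P),P.min(0),P.max(0))
cv2.imwrite("pics/w27c.png",cv2.resize(im[80:240,200:480],(800,457),interpolation=cv2.INTER_CUBIC)[...,::-1])
E
```

```text
10.880000240617623 [ 0.23864334 -0.03811555] 3415 [-0.05444541 -0.04514923  0.00955003] [0.05493367 0.05489182 0.01214624]
```

View pics/w27c.png

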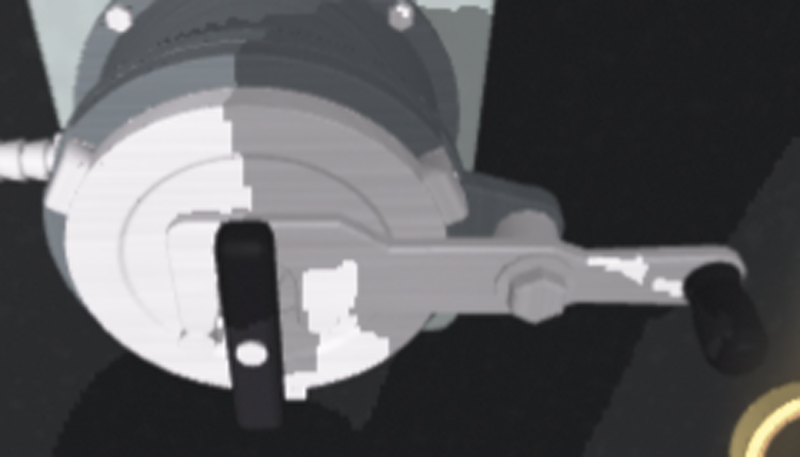

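The lid is flat and home, and the arm is under the bar with its slot around the stem. I hand in.

```bash
python3 -c "
from station import workorder; print(workorder.hand_in())"
```

```text
the job is handed in; nothing more can be done
None
```

The lid is home and the clamp arm is closed over it, with the slot round the handle's stem. I handed the job in at about 25 s of robot time.

**What went wrong on the way:**
- While turning, I lifted the lid slightly and its spigot's low edge caught on the rim.
- I tried pressing it back with the fingertips, which peaked at about 90 N at the wrist (limit 120 N) and did not seat it.
- The forces I read with the gripper on the handle peaked at 38 N. That was from the fingers; I saw no sign of the gripper's body pressing on anything.
- I then pushed the disc's edge up-slope, the lid dropped flat, and I finished the turn. Two gentle presses of about 10 N seated the last lug.

**Last checks:**
- **Lid:** before the clamp was closed, its angle was within about 0.3° of home. After closing, the uncovered part of the disc lay about 10.5 mm above the measured rim (10 mm is home) and tilted no more than 0.25°.
- **Clamp arm:** its angle read −0.03 rad from the knob and 0.01 rad from the plate. It met a 20 N reaction at the stop, and the close-up shows the slot round the stem.
- **Bystanders:** the beaker, flask and timer were within 4 mm of their first readings, which is as fine as the network measures.
- **Disagreeing check:** one automatic disc fit gave a tilt of about 5°, because it included the clamp plate. The refit without the plate gave the lid figures above.
- **Robot:** it was clear of everything at hand-in.

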